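# Move three watch jobs on through timing stand, dust cover and tray

## Task

Move the three watch jobs on by one place: the round movement now on the timing stand goes under the glass dust cover, the pocket watch now under the cover goes into the wooden tray, and the rectangular movement now in the tray goes on the timing stand between its jaws, whose sliding jaw is then pushed up against it so that it is held. The cover ends set down again inside the rim of its base over the round movement; use the grey mat to put things aside. All three jobs lie flat, the same side up as now; keep the cover upright and leave the oil bottle alone.

Things in the scene. Friction and masses are not known exactly. Their poses are not given: they have to be found in the camera images.
- dust_cover: clear glass dust cover, upside-down cup open below, outer diameter 90 mm, inner diameter 84 mm, 46 mm high, roof 4 mm, with a glass knob on top in its middle: knob 24 mm across at its widest (15 mm above the roof), top 68 mm above the rim's underside; 0.12 kg. Origin: centre of its open underside, z up. Lift it by the knob
- cover_base: round dark wooden base of the dust cover, fixed, a shallow dish: outer diameter about 125 mm, floor 5 mm above the desk, rim 9 mm above the desk (4 mm above the floor) with inner diameter 108 mm. The cover stands on the floor inside the rim. Origin: centre of the underside, z up
- tray: shallow wooden job tray with a blue cloth floor, fixed, 120 mm (its x) by 110 mm (its y) outside, walls 5 mm thick and 11 mm high, floor 5 mm above the desk. Origin: centre of the underside, z up
- stand: grey timing stand, fixed, 68 mm (its x) by 128 mm (its y). Watches rest between two aluminium jaws on a surface 26 mm above the desk. Fixed jaw: inner face at y = -42 mm; sliding jaw: inner face at y = +34 mm minus the value of joint jaw; both about 35 mm wide in x, tops 45 mm above the desk. Open on both sides in x for the fingers. Origin: centre of the underside, z up
- jaw (a joint): sliding jaw of the stand: 0 = open (76 mm between jaws), grows in m to 0.034 as it slides towards the fixed jaw (stand's -y); stays where left, friction 2.5 N. Its black thumb fin, 10 mm thick in the stand's x, 18 mm long in y, is centred at x = 0, y = 51 mm minus the value, 45 to 65 mm above the desk. Reads 0.024 when both jaws touch the rectangular movement
- round_movement: round watch movement in a grey plastic ring holder, diameter 44 mm, 13 mm thick (fine parts stand 3 mm higher in the middle), 0.07 kg; at the start on the timing stand. Origin: centre of the underside, z up
- pocket_watch: closed silver pocket watch, 46 mm across its x, 61 mm along its y with crown and bow, 14 mm thick, 0.09 kg; at the start under the dust cover. Origin: underside, middle of the whole length; the centre of the round case lies 7 mm towards +y, crown and bow at -y; z up. The case is rounded, widest 7 mm above its underside: grip it across x at y = +7 mm, fingertips almost on the surface it lies on
- square_movement: rectangular aluminium movement holder with a brass movement on it, 40 mm (its x) by 52 mm (its y), 13 mm thick (fine parts stand 3 mm higher), 0.08 kg; at the start in the tray. On the stand its 52 mm length runs from jaw to jaw, either way round. Origin: centre of the underside, z up
- mat: thin soft grey bench mat, fixed, 120 mm (its x) by 250 mm (its y), 3 mm thick, empty at the start: free place to put things aside. Origin: centre of the underside, z up
- oil_bottle: white dropper bottle, 44 mm across, 112 mm high, standing on the desk, not to be disturbed. Origin: centre of the underside

How it is judged:
At the end, for the whole second after the job is handed in: Round movement flat on the cover base within 30 mm of its centre, cover upright over it inside the rim (13 mm); pocket watch flat on the tray floor; rectangular movement flat on the stand, within 12 mm and 0.12 rad of the middle line, held with at most 3 mm of play; all at rest (horizontal distance between dust_cover and cover_base below 0.013 m and z of each of dust_cover, round_movement in the frame of cover_base below 0.008 m and angle between dust_cover's own z axis and vertical below 0.06 rad and horizontal distance between round_movement and cover_base below 0.03 m and angle between each of round_movement, pocket_watch, square_movement's own z axis and vertical below 0.08 rad and x of pocket_watch in the frame of tray between -0.037 and 0.037 m and y of pocket_watch in the frame of tray between -0.032 and 0.032 m and z of pocket_watch in the frame of tray below 0.008 m and x of square_movement in the frame of stand between -0.012 and 0.012 m and y of square_movement in the frame of stand between -0.02 and -0.01 m and z of square_movement in the frame of stand between 0.023 and 0.029 m and angle between the y axis of square_movement and the y axis of stand, either way round below 0.12 rad and value of joint jaw between 0.021 and 0.027 m and linear speed of each of dust_cover, round_movement, pocket_watch, square_movement below 0.02 m/s); the robot touches nothing.
It fails at once if the glass cover is tipped more than 0.6 rad (angle between dust_cover's own z axis and vertical above 0.6 rad).
It fails at once if the oil bottle is moved more than 20 mm (distance of oil_bottle from where it was at the start of the episode above 0.02 m).
It also fails if it takes over 125 s, if anything falls off the work surface, if the arm or the gripper's body presses on something with over 40 N, if the wrist force passes 120 N, or if a joint passes its speed limit or range.

## Robot

A 6-joint arm with a two-finger parallel gripper is mounted at the origin on the work surface; the furniture and walls round the work are solid. World frame = base frame: x ahead of the robot, y to its left, z up, the work surface at z = 0. Lengths are in m, angles in rad, forces in N, time in s.
With the tool pointing down it reaches from about 0.35 to 0.925 m from the base axis. Payload 6.4 kg.
Tool frame: the origin (TCP) lies midway between the tips of the shut fingers; the grasp point (between the pads) lies 19 mm behind it; z points along the fingers, y is the line along which they close (so a half turn about z gives the same grasp; the last joint's range is limited). The gripper opens to 94 mm and grips with 3 to 60 N. Pads are 16 mm wide; open, the fingers measure 119 mm over their backs; the gripper's body (75 mm by 177 mm) begins 78 mm behind the grasp point.
Start: joints at [0.936, 0.245, 1.558, -0, 1.339, -0.174], TCP at [0.289, 0.582, 0.205] pointing down, gripper open.
Joint ranges: [-3.13, 3.13], [-1.02, 2.26], [0.13, 2.54], [-0.95, 4.09], [0.21, 2.88], [-2.74, 2.74]. Speed limits (rad/s): [2.57, 2.57, 3.14, 3.14, 3.14, 3.14].

## Interface

Orientations are given as [roll, pitch, yaw] about the fixed x, y, z axes, in that order (R = Rz(yaw) Ry(pitch) Rx(roll)).
In Python, from station import ctrl gives the robot as it stands.
- The arm moves only by the shell command python3 -m crank 'ROWS' [FORCE]. ROWS is JSON, a list of rows, each an object of numbers: "claw": the opening, from -1 (shut) to 1 (fully open); "x", "y", "z": the shift along the tool's x, y, z in m; "ax", "ay", "az": the turn, a rotation vector about the tool's x, y, z in rad. In form: [{"claw": .., "x": .., "y": .., "z": .., "ax": .., "ay": .., "az": ..}, ...]. A call has 1 to 5 rows; each row shifts and turns the commanded pose from where the row before left it, along the tool's axes as they then stand; what a row does not reach is not made up. A row lasts 1/10 s, in which the tool goes at most 50 mm and 8.59 degrees, less where a joint would pass 70% of its speed; a pose out of reach is approached as far as the arm can. A call is refused whole if a number of a shift passes 0.05 or a number of a turn 0.15, either way. A call with a gripper value outside its range is refused whole. The fingers move at their own pace and stop on an object; FORCE is the grip in N (left out, the last holds). Time passes only in rows, so rows that do not move let the fingers close. It gives the time, the measured TCP pose, the force, the opening and the grip force at its end, in the units of the state.
- ctrl.read_state(): the state, without advancing time (a new reading comes with each control period).
- ctrl.capture(name): name is "side" or "top"; returns the picture (480x640x3 uint8, red, green, blue); there is no depth.
- ctrl.camera_params(name): a dict with "camera_matrix" (3x3 intrinsics, pixels), "rvec" (rotation vector, rad) and "tvec" (3), from world to camera coordinates, as OpenCV has them. Camera axes: x right, y down, z forward; pixel columns grow to the right and rows downward; lengths in m; the calibration is good to about 2 mm. A picture is of the moment at which its call begins. camera_params takes no time and is no camera call.
- ctrl.job_done(): hands the job in; it is judged then, once.
The state is a dict: "time": time; "joint_pos": joint angles; "joint_vel": joint speeds; "effort": joint torques, N m; "position": TCP position; "ee_rot": TCP orientation; "wrist_force": force on the tool from outside, world axes, zero at the start; "torque": the same for the moment, N m; "finger_gap": finger opening in m; "finger_force": force on a finger pad.
Only numpy, scipy, OpenCV 4.12 (cv2) and the standard library are available. Lean on these libraries where they do the work, as an engineer would, in place of code of your own. Each camera call takes 0.05 s, during which the arm holds its last target. There are 200 camera calls.

## Working session

There is one attempt and no reset: what is moved stays moved. The work goes in short steps, Python scripts to look and compute and a shell command to move; the robot and the scene stay as the last step left them, time stands still between calls to the robot, and variables do not carry over. Pictures are saved under pics/ and viewed, at most 14 in all, crops included, and the job is handed in when it is done.

```bash
mkdir -p pics; ls; python3 - <<'E'
from station import ctrl
import cv2,numpy as np
for n in("top","side"):
    im=ctrl.capture(n); cv2.imwrite(f"pics/{n}0.png",im[:,:,::-1])
    p=ctrl.camera_params(n); R=cv2.Rodrigues(np.array(p["rvec"]))[0]
    print(n,np.round(p["camera_matrix"],1).tolist(),np.round(-R.T@np.array(p["tvec"]).ravel(),3),np.round(R,2).tolist())
print(ctrl.read_state())
E
```

```text
pics
top [[519.0, 0.0, 318.5], [0.0, 519.0, 238.7], [0.0, 0.0, 1.0]] [0.458 0.018 1.071] [[0.01, -1.0, 0.03], [-0.99, -0.02, -0.11], [0.11, -0.03, -0.99]]
side [[518.3, 0.0, 326.8], [0.0, 518.3, 229.5], [0.0, 0.0, 1.0]] [0.572 0.676 0.57 ] [[-1.0, 0.02, 0.01], [0.0, 0.61, -0.79], [-0.02, -0.79, -0.61]]
{'time': 0.1, 'joint_pos': array([ 9.35887064e-01,  2.45719489e-01,  1.55883630e+00, -2.25017039e-05,
        1.33868929e+00, -1.74099603e-01]), 'joint_vel': array([ 0.00010389, -0.00298485, -0.0029398 ,  0.00236922,  0.00025949,
       -0.00138395]), 'effort': array([ 6.23779870e-04, -4.16914916e+01, -3.15526628e+01,  6.87166862e-02,
        3.09677341e-02, -7.65595996e-05]), 'position': array([0.28872773, 0.58177935, 0.20450138]), 'ee_rot': array([-3.13996141e+00, -2.64677572e-04,  2.68078797e+00]), 'wrist_force': array([-0.43014074, -0.24195061,  0.87123849]), 'torque': array([-0.00229055,  0.03265266,  0.03920434]), 'finger_force': 0.0, 'finger_gap': 0.09388407216055622}
```

View pics/top0.png

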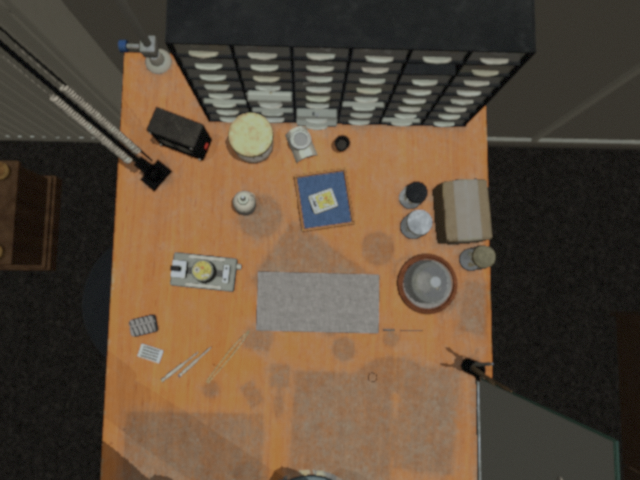

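View pics/side0.png

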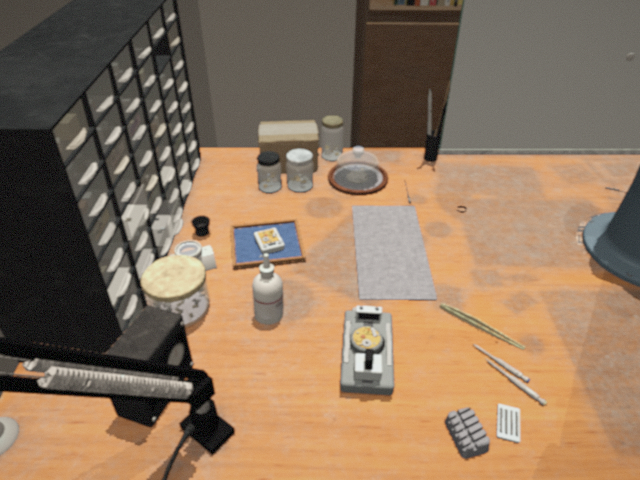

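The top view shows the tray at (324,200), the stand at (203,272), the cover at (428,283), the mat at (318,301) and the bottle at (244,203). In the side view they are at (267,243), (368,350), (358,170), (392,251) and (267,295). Next I'll zoom in for exact points.

```bash
cat > h.py <<'E'
from station import ctrl
import cv2,numpy as np
def cam(n):
    p=ctrl.camera_params(n); return np.array(p["camera_matrix"],float),np.array(p["rvec"],float),np.array(p["tvec"],float).ravel()
def tri(a,b): # top px, side px -> xyz, reproj err px
    P=[]
    for n in("top","side"):
        K,r,t=cam(n); P.append(K@np.c_[cv2.Rodrigues(r)[0],t])
    X=cv2.triangulatePoints(P[0],P[1],np.float64(a),np.float64(b)).ravel(); X=X[:3]/X[3]
    e=[np.linalg.norm(proj(n,X)-q) for n,q in(("top",a),("side",b))]
    return X,e
def proj(n,X):
    K,r,t=cam(n); return cv2.projectPoints(np.float64(X).reshape(-1,3),r,t,K,None)[0].reshape(-1,2).squeeze()
def plane(n,px,z):
    K,r,t=cam(n); R=cv2.Rodrigues(r)[0]; c=-R.T@t
    d=R.T@np.linalg.inv(K)@np.array([*px,1.]); return c+d*(z-c[2])/d[2]
def montage(items,fn): # (img,u,v,scale) crops into 400x300 panels, grid every 10 px labelled
    out=[]
    for im,u,v,s in items:
        w,h=400/s,300/s; M=np.float64([[s,0,-(u-w/2)*s],[0,s,-(v-h/2)*s]])
        c=cv2.warpAffine(im[:,:,::-1].copy(),M,(400,300),flags=cv2.INTER_CUBIC)
        for k in range(int(u-w/2)//10*10+10,int(u+w/2)+1,10):
            x=int((k-(u-w/2))*s); cv2.line(c,(x,0),(x,6),(0,255,0),1); cv2.putText(c,str(k),(x-10,16),0,.32,(0,255,0),1)
        for k in range(int(v-h/2)//10*10+10,int(v+h/2)+1,10):
            y=int((k-(v-h/2))*s); cv2.line(c,(0,y),(6,y),(0,255,0),1); cv2.putText(c,str(k),(8,y+3),0,.32,(0,255,0),1)
        out.append(c)
    while len(out)%2: out.append(out[-1]*0)
    cv2.imwrite(fn,np.vstack([np.hstack(out[i:i+2]) for i in range(0,len(out),2)]))
E
python3 - <<'E'
from h import *
t=cv2.imread("pics/top0.png")[:,:,::-1]; s=cv2.imread("pics/side0.png")[:,:,::-1]
montage([(t,324,200,4.5),(t,203,272,4.5),(t,428,283,4.5),(t,244,203,4.5)],"pics/mt.png")
montage([(s,267,243,4.5),(s,368,350,3.),(s,358,170,4.5),(s,267,295,4)],"pics/ms.png")
E
```

```text
(no output)
```

View pics/mt.png

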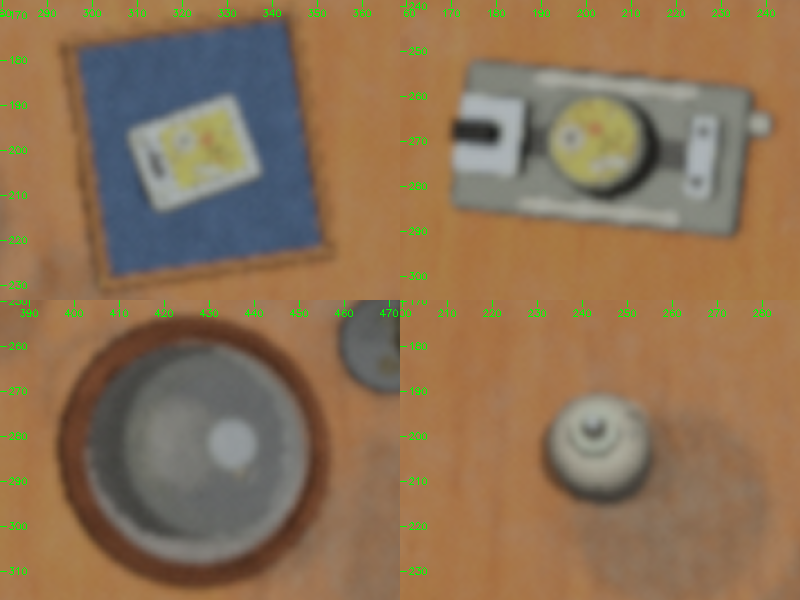

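View pics/ms.png

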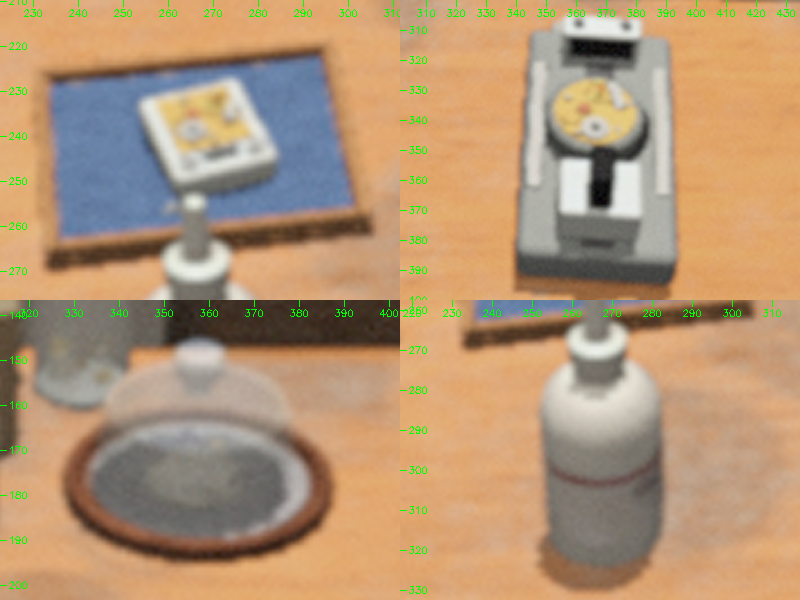

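```bash
python3 - <<'E'
from h import *
S={"sqA":((308,196.2),(262.6,250.1)),"sqB":((331.6,187.8),(253.7,231.4)),"sqC":((337.8,204.9),(275.4,227)),"sqD":((314.7,213.8),(284.3,243)),
"round":((202.3,270.2),(367.3,337.3)),
"st++":((174.6,252),(340,384)),"st+-":((236.3,258.2),(344.7,310.7)),"st--":((233.2,291.1),(390.7,312.7)),"st-+":((169.7,284.4),(393.3,387.3)),
"knob":((435.1,281.4),(358,149.6)),"base":((426.6,283.3),(357.6,177.3)),
"tr++":((293.3,176.7),(233.2,265.2)),"tr+-":((344,169.3),(232.6,226.3)),"tr--":((353.3,222.2),(294.8,220.3)),"tr-+":((301.8,231.1),(304.8,257.4)),
"bottle":((242.2,198.1),(265.9,254.1))}
R={}
for k,(a,b) in S.items():
    X,e=tri(a,b); R[k]=X; print(k,np.round(X*1000,1),np.round(e,1))
g=lambda p:[R[k] for k in R if k.startswith(p)]
for p in("sq","st","tr"): print(p,np.round(np.mean(g(p),0)*1000,1))
a=lambda d:np.degrees(np.arctan2(d[1],d[0]))
print("sq edges",a(R["sqB"]-R["sqA"]),a(R["sqC"]-R["sqD"]),a(R["sqA"]-R["sqD"]),[round(np.linalg.norm(R[i]-R[j])*1000,1) for i,j in(("sqA","sqB"),("sqC","sqD"),("sqA","sqD"),("sqB","sqC"))])
print("st y",a(R["st++"]-R["st+-"]),a(R["st-+"]-R["st--"]),np.linalg.norm(R["st++"]-R["st+-"]),np.linalg.norm(R["st++"]-R["st-+"]))
print("tr y",a(R["tr++"]-R["tr+-"]),a(R["tr-+"]-R["tr--"]),a(R["tr++"]-R["tr-+"]))
for px in((256,273),(378,272),(380,332),(258,333)): print("mat",np.round(plane("top",px,.003)*1000,0))
E
```

```text
sqA [661.8  12.3  14.5] [0.3 0.3]
sqB [680.5 -36.2  16.2] [0.1 0.1]
sqC [644.3 -49.4  15.7] [0.4 0.4]
sqD [625.5  -2.   17.8] [0.1 0.1]
round [505.1 219.6  36. ] [0.2 0.4]
st++ [542.6 279.9  18.4] [0.1 0.2]
st+- [531.4 155.4  19.2] [0.1 0.1]
st-- [465.1 159.6  18.9] [0.1 0.1]
st-+ [476.8 286.5  19.8] [0.1 0.1]
knob [ 488.4 -237.    65.6] [0.3 0.3]
base [ 486.3 -235.5    1.8] [0.2 0.2]
tr++ [705.5  43.6   8.6] [0.6 0.8]
tr+- [721.7 -62.3   7.8] [0.3 0.4]
tr-- [611.  -82.7   5.4] [0.1 0.1]
tr-+ [590.7  23.9   7.9] [0.1 0.2]
bottle [639.4 135.9 110.3] [0.7 1. ]
sq [653.1 -18.8  16. ]
st [504.  220.3  19.1]
tr [657.2 -19.4   7.4]
sq edges -68.9481810662961 -68.37103395709578 21.532916805721516 [np.float64(52.1), np.float64(51.0), np.float64(39.1), np.float64(38.5)]
st y 84.86508225865963 84.75123943108375 0.1250118860002405 0.06613465443793981
tr y 98.65535424597776 100.76426003901719 9.696035397009506
mat [503. 116.   3.]
mat [ 509. -135.    3.]
mat [ 386. -139.    3.]
mat [382. 109.   3.]
```

The measured sizes agree with the text: the square is 52×39 mm, the stand 66×125 mm and the tops lie about 2 mm low, which is within calibration. I'll start with the cover: turn, then travel to above the knob.

```bash
cat >> h.py <<'E'
def go(x,y,z,yawdeg=None):
    s=ctrl.read_state(); p=s["position"]; r=s["ee_rot"]; psi=r[2]
    az=0
    if yawdeg is not None:
        az=-((np.radians(yawdeg)-psi+np.pi/2)%np.pi-np.pi/2); psi=psi-az
    d=np.array([x,y,z])-p
    t=[d@[np.cos(psi),np.sin(psi),0],d@[np.sin(psi),-np.cos(psi),0],-d[2]]
    print("t",round(s["time"],1),"pos",np.round(p*1000,1),"rpy",np.round(np.degrees(r),1),"gap",round(s["finger_gap"]*1000,1),"F",np.round(s["wrist_force"],1),"ff",round(float(s["finger_force"]),1),"j6",round(s["joint_pos"][5],2))
    print("az %.3f  tool shift mm %s"%(az,np.round(np.array(t)*1000,1)))
E
c="python3 -m crank"
$c '[{"az":0.15},{"az":0.15},{"az":0.15},{"az":0.15},{"az":0.15}]'; $c '[{"az":0.15},{"az":0.15},{"az":0.15},{"x":-0.047,"y":0.016},{"x":-0.047,"y":0.016}]'
python3 -c "from h import *;go(.488,-.236,.12,84.8)"
```

```text
t 0.1 pos [288.7 581.8 204.5] rpy [-179.9   -0.   153.6] gap 93.9 F [-0.4 -0.2  0.9] ff 0.0 j6 -0.17
az 1.201  tool shift mm [-796.4  272.6   84.5]schema error: expected keys claw, x, y, z, ax, ay, az
schema error: expected keys claw, x, y, z, ax, ay, az
```

```bash
c="python3 -m crank"
$c '[{"claw":1,"x":0,"y":0,"z":0,"ax":0,"ay":0,"az":0.15},{"claw":1,"x":0,"y":0,"z":0,"ax":0,"ay":0,"az":0.15},{"claw":1,"x":0,"y":0,"z":0,"ax":0,"ay":0,"az":0.15},{"claw":1,"x":0,"y":0,"z":0,"ax":0,"ay":0,"az":0.15},{"claw":1,"x":0,"y":0,"z":0,"ax":0,"ay":0,"az":0.15}]'; $c '[{"claw":1,"x":0,"y":0,"z":0,"ax":0,"ay":0,"az":0.15},{"claw":1,"x":0,"y":0,"z":0,"ax":0,"ay":0,"az":0.15},{"claw":1,"x":0,"y":0,"z":0,"ax":0,"ay":0,"az":0.15},{"claw":1,"x":-0.047,"y":0.016,"z":0,"ax":0,"ay":0,"az":0},{"claw":1,"x":-0.047,"y":0.016,"z":0,"ax":0,"ay":0,"az":0}]'
python3 -c "from h import *;go(.488,-.236,.12,84.8)"
```

```text
time: 0.6
position: [0.2888, 0.5819, 0.2048]
ee_rot: [-3.141, 0.001, 1.925]
wrist_force: [-0.1, -0.6, -0.3]
finger_gap: 0.0938
finger_force: 0.0
time: 1.1
position: [0.312, 0.4848, 0.2044]
ee_rot: [-3.141, 0.001, 1.483]
wrist_force: [1.2, -1.1, -0.4]
finger_gap: 0.0939
finger_force: 0.0
t 1.1 pos [312.  484.8 204.4] rpy [-1.8e+02  1.0e-01  8.5e+01] gap 93.9 F [ 1.2 -1.1 -0.4] ff 0.0 j6 0.89
az 0.003  tool shift mm [-701.8  240.6   84.4]
```

```bash
c="python3 -m crank"
$c '[{"claw":1,"x":-0.047,"y":0.016,"z":0,"ax":0,"ay":0,"az":0},{"claw":1,"x":-0.047,"y":0.016,"z":0,"ax":0,"ay":0,"az":0},{"claw":1,"x":-0.047,"y":0.016,"z":0,"ax":0,"ay":0,"az":0},{"claw":1,"x":-0.047,"y":0.016,"z":0,"ax":0,"ay":0,"az":0},{"claw":1,"x":-0.047,"y":0.016,"z":0,"ax":0,"ay":0,"az":0}]' >/dev/null
$c '[{"claw":0.5,"x":-0.047,"y":0.016,"z":0,"ax":0,"ay":0,"az":0},{"claw":0.5,"x":-0.047,"y":0.016,"z":0,"ax":0,"ay":0,"az":0},{"claw":0.5,"x":-0.047,"y":0.016,"z":0,"ax":0,"ay":0,"az":0},{"claw":0.5,"x":-0.047,"y":0.016,"z":0,"ax":0,"ay":0,"az":0},{"claw":0.5,"x":-0.047,"y":0.016,"z":0,"ax":0,"ay":0,"az":0}]' >/dev/null
$c '[{"claw":0.5,"x":-0.047,"y":0.016,"z":0,"ax":0,"ay":0,"az":0},{"claw":0.5,"x":-0.047,"y":0.016,"z":0,"ax":0,"ay":0,"az":0},{"claw":0.5,"x":-0.047,"y":0.016,"z":0,"ax":0,"ay":0,"az":0},{"claw":0.5,"x":-0.040,"y":0.016,"z":0,"ax":0,"ay":0,"az":0},{"claw":0.5,"x":-0.040,"y":0.016,"z":0,"ax":0,"ay":0,"az":0}]' >/dev/null
$c '[{"claw":0,"x":0,"y":0,"z":0.04,"ax":0,"ay":0,"az":0},{"claw":0,"x":0,"y":0,"z":0.04,"ax":0,"ay":0,"az":0}]' >/dev/null
python3 -c "
from h import *;go(.488,-.236,.057,84.8)
t=ctrl.capture('top');s=ctrl.capture('side')
montage([(t,428,283,4),(s,358,150,4)],'pics/a.png')"
```

```text
t 2.8 pos [ 490.1 -226.   125.2] rpy [1.799e+02 1.000e-01 8.470e+01] gap 57.6 F [-0.2  0.2 -1.4] ff 0.0 j6 -0.55
az -0.001  tool shift mm [-10.2  -1.2  68.2]
```

View pics/a.png

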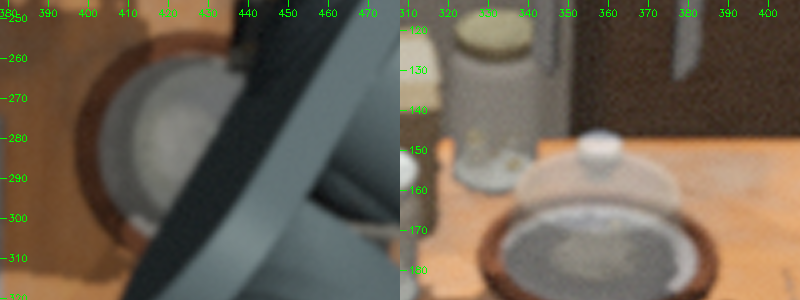

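The fingertip sits correctly above the cover, at (379,130) in the side view. I'll descend and grip the knob.

```bash
c="python3 -m crank"
$c '[{"claw":0.1,"x":-0.010,"y":-0.001,"z":0,"ax":0,"ay":0,"az":0},{"claw":0.1,"x":0,"y":0,"z":0.03,"ax":0,"ay":0,"az":0},{"claw":0.1,"x":0,"y":0,"z":0.02,"ax":0,"ay":0,"az":0},{"claw":0.1,"x":0,"y":0,"z":0.018,"ax":0,"ay":0,"az":0},{"claw":0.1,"x":0,"y":0,"z":0,"ax":0,"ay":0,"az":0}]'
$c '[{"claw":-1,"x":0,"y":0,"z":0,"ax":0,"ay":0,"az":0},{"claw":-1,"x":0,"y":0,"z":0,"ax":0,"ay":0,"az":0},{"claw":-1,"x":0,"y":0,"z":0,"ax":0,"ay":0,"az":0},{"claw":-1,"x":0,"y":0,"z":0,"ax":0,"ay":0,"az":0},{"claw":-1,"x":0,"y":0,"z":0,"ax":0,"ay":0,"az":0}]' 25
python3 -c "from h import *;go(.445,-.075,.14,84.8)"
```

```text
time: 3.4
position: [0.4875, -0.2342, 0.0578]
ee_rot: [-3.141, -0.0, 1.481]
wrist_force: [-0.1, 0.5, 0.5]
finger_gap: 0.052
finger_force: 0.0
time: 3.9
position: [0.4882, -0.2344, 0.0585]
ee_rot: [3.14, 0.001, 1.481]
wrist_force: [-0.7, 0.5, 3.9]
finger_gap: 0.0215
finger_force: 25.0
t 3.9 pos [ 488.2 -234.4   58.5] rpy [1.799e+02 1.000e-01 8.480e+01] gap 21.5 F [-0.7  0.5  3.9] ff 25.0 j6 -0.57
az 0.001  tool shift mm [154.8 -57.4 -81.5]
```

```bash
c="python3 -m crank"
$c '[{"claw":-1,"x":0,"y":0,"z":-0.01,"ax":0,"ay":0,"az":0},{"claw":-1,"x":0,"y":0,"z":-0.01,"ax":0,"ay":0,"az":0},{"claw":-1,"x":0,"y":0,"z":-0.01,"ax":0,"ay":0,"az":0},{"claw":-1,"x":0,"y":0,"z":0,"ax":0,"ay":0,"az":0}]'
python3 -c "
from h import *;go(.445,-.075,.14,84.8)
t=ctrl.capture('top');s=ctrl.capture('side')
montage([(t,428,283,4),(s,358,150,4)],'pics/b.png')"
```

```text
time: 4.3
position: [0.4886, -0.2347, 0.0896]
ee_rot: [3.139, 0.002, 1.481]
wrist_force: [0.9, -0.8, -0.8]
finger_gap: 0.0213
finger_force: 25.0
t 4.3 pos [ 488.6 -234.7   89.6] rpy [1.798e+02 1.000e-01 8.480e+01] gap 21.3 F [ 0.9 -0.8 -0.8] ff 25.0 j6 -0.57
az 0.001  tool shift mm [155.1 -57.9 -50.4]
```

View pics/b.png

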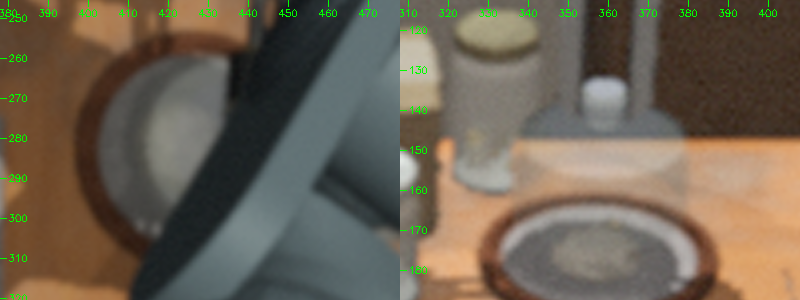

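The cover is lifted upright, with the knob between the fingers at (360,138) in the side view. Next it goes onto the mat.

```bash
c="python3 -m crank"
$c '[{"claw":-1,"x":0.031,"y":-0.011,"z":0,"ax":0,"ay":0,"az":0},{"claw":-1,"x":0.031,"y":-0.011,"z":0,"ax":0,"ay":0,"az":0},{"claw":-1,"x":0.031,"y":-0.012,"z":0,"ax":0,"ay":0,"az":0},{"claw":-1,"x":0.031,"y":-0.012,"z":0,"ax":0,"ay":0,"az":0},{"claw":-1,"x":0.031,"y":-0.012,"z":0,"ax":0,"ay":0,"az":0}]'>/dev/null
$c '[{"claw":-1,"x":0,"y":0,"z":0.015,"ax":0,"ay":0,"az":0},{"claw":-1,"x":0,"y":0,"z":0.010,"ax":0,"ay":0,"az":0},{"claw":-1,"x":0,"y":0,"z":0.006,"ax":0,"ay":0,"az":0},{"claw":-1,"x":0,"y":0,"z":0,"ax":0,"ay":0,"az":0}]'
python3 -c "from h import *;go(.445,-.075,.0565,84.8)"
```

```text
time: 5.3
position: [0.4436, -0.0747, 0.0561]
ee_rot: [-3.14, -0.0, 1.48]
wrist_force: [-0.0, 0.7, -0.4]
finger_gap: 0.0214
finger_force: 25.0
t 5.3 pos [443.6 -74.7  56.1] rpy [-179.9   -0.    84.8] gap 21.4 F [-0.   0.7 -0.4] ff 25.0 j6 -0.33
az -0.000  tool shift mm [-0.1  1.5 -0.4]
```

```bash
c="python3 -m crank"
$c '[{"claw":-1,"x":0,"y":0,"z":0.001,"ax":0,"ay":0,"az":0},{"claw":-1,"x":0,"y":0,"z":0,"ax":0,"ay":0,"az":0}]'
$c '[{"claw":0.1,"x":0,"y":0,"z":0,"ax":0,"ay":0,"az":0},{"claw":0.1,"x":0,"y":0,"z":0,"ax":0,"ay":0,"az":0},{"claw":0.1,"x":0,"y":0,"z":0,"ax":0,"ay":0,"az":0},{"claw":0.1,"x":0,"y":0,"z":-0.02,"ax":0,"ay":0,"az":0},{"claw":0.1,"x":0,"y":0,"z":-0.03,"ax":0,"ay":0,"az":0}]'
$c '[{"claw":0.1,"x":0,"y":0,"z":-0.05,"ax":0,"ay":0,"az":0},{"claw":0.1,"x":0.05,"y":0,"z":-0.02,"ax":0,"ay":0,"az":0},{"claw":0.1,"x":0.05,"y":0,"z":0,"ax":0,"ay":0,"az":0},{"claw":0.1,"x":0.05,"y":0,"z":0,"ax":0,"ay":0,"az":0},{"claw":0.1,"x":0.05,"y":0,"z":0,"ax":0,"ay":0,"az":0}]'
python3 -c "
from h import *;go(.504,.22,.03,84.8)
t=ctrl.capture('top');s=ctrl.capture('side')
cv2.imwrite('pics/t1.png',t[:,:,::-1]);cv2.imwrite('pics/s1.png',s[:,:,::-1])
montage([(t,428,283,5),(s,358,175,5),(t,345,290,3),(s,400,210,3)],'pics/c.png')"
```

```text
time: 5.5
position: [0.4439, -0.0749, 0.0559]
ee_rot: [-3.141, -0.0, 1.48]
wrist_force: [-2.0, 1.2, 4.1]
finger_gap: 0.0214
finger_force: 25.0
time: 6.0
position: [0.442, -0.0738, 0.1042]
ee_rot: [-3.137, -0.001, 1.481]
wrist_force: [-0.1, 0.3, -1.0]
finger_gap: 0.0514
finger_force: 0.0
time: 6.5
position: [0.4614, 0.1231, 0.1745]
ee_rot: [3.14, -0.0, 1.48]
wrist_force: [1.2, 0.4, -1.1]
finger_gap: 0.052
finger_force: 0.0
t 6.5 pos [461.4 123.1 174.5] rpy [179.9  -0.   84.8] gap 52.0 F [ 1.2  0.4 -1.1] ff 0.0 j6 0.11
az 0.000  tool shift mm [100.4  33.6 144.5]
```

View pics/c.png

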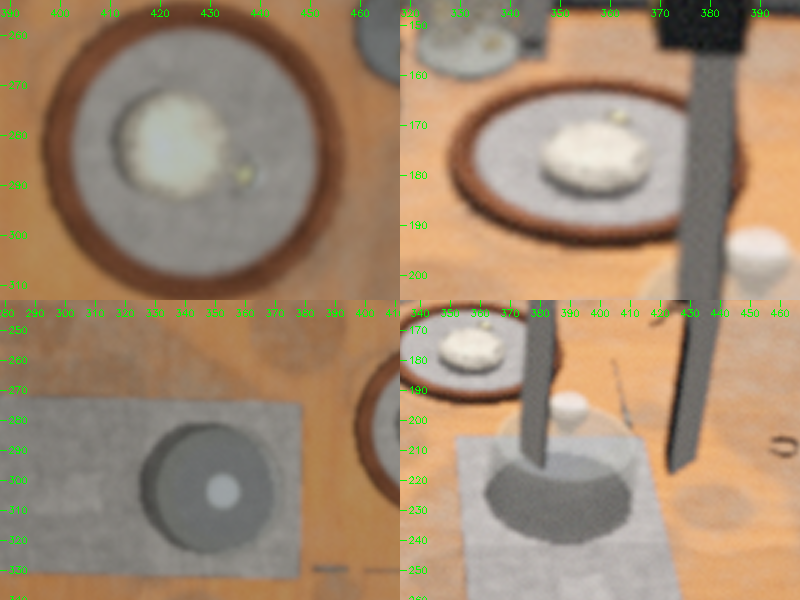

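The cover stands upright on the mat. The watch is now clear: case at top (422.6,282.0) and side (357.4,176.4), crown at top (436.8,287.8) and side (361.8,168.6). The base floor centre is at top (427.1,283.8).

```bash
python3 -c "
from h import *
C,e=tri((422.6,282.0),(357.4,176.4));B,f=tri((436.8,287.8),(361.8,168.6));print(C*1000,e,B*1000,f)
C=plane('top',(422.6,282.0),.015)[:2];B=plane('top',(436.8,287.8),.012)[:2];print(C,B,np.linalg.norm(C-B));d=C-B
a=np.degrees(np.arctan2(d[1],d[0]));print('watch +y dir',a,'closing dir',a-90,'tool yaw',a)
print('floor',plane('top',(427.1,283.8),.005))
print('jar lid',tri((481.5,257),(332,117)),'knob',tri((352.2,303.3),(390,203)))
print('jar2',plane('top',(417,222),.07))
"
```

```text
[ 488.22646277 -225.12617804   10.49472219] [np.float64(0.4070260097041356), np.float64(0.41071775392062854)] [ 476.97670381 -254.06182927   11.5022359 ] [np.float64(0.3020789183874293), np.float64(0.2980041864985392)]
[ 0.48891987 -0.22421958] [ 0.47757779 -0.25403329] 0.031898272846697356
watch +y dir 69.17159036793012 closing dir -20.828409632069878 tool yaw 69.17159036793012
floor [ 0.48564251 -0.23581107  0.005     ]
jar lid (array([ 0.53675593, -0.31856566,  0.0968049 ]), [np.float64(0.7004168288242235), np.float64(0.6412625901851193)]) knob (array([ 0.4426924 , -0.07713889,  0.04715837]), [np.float64(0.8849222289042995), np.float64(0.9833827263031524)])
jar2 [ 0.60435898 -0.20160057  0.07      ]
```

```bash
c="python3 -m crank"
$c '[{"claw":0.3,"x":0,"y":0,"z":0,"ax":0,"ay":0,"az":0.136},{"claw":0.3,"x":0,"y":0,"z":0,"ax":0,"ay":0,"az":0.136},{"claw":0.3,"x":-0.045,"y":0.021,"z":0,"ax":0,"ay":0,"az":0},{"claw":0.3,"x":-0.045,"y":0.021,"z":0,"ax":0,"ay":0,"az":0},{"claw":0.3,"x":-0.045,"y":0.021,"z":0,"ax":0,"ay":0,"az":0}]'>/dev/null
$c '[{"claw":0.3,"x":-0.045,"y":0.021,"z":0,"ax":0,"ay":0,"az":0},{"claw":0.3,"x":-0.045,"y":0.021,"z":0,"ax":0,"ay":0,"az":0},{"claw":0.3,"x":-0.045,"y":0.021,"z":0,"ax":0,"ay":0,"az":0},{"claw":0.3,"x":-0.045,"y":0.022,"z":0,"ax":0,"ay":0,"az":0},{"claw":0.3,"x":0,"y":0,"z":0.04,"ax":0,"ay":0,"az":0}]'>/dev/null
$c '[{"claw":0.3,"x":0,"y":0,"z":0.04,"ax":0,"ay":0,"az":0},{"claw":0.3,"x":0,"y":0,"z":0.04,"ax":0,"ay":0,"az":0},{"claw":0.3,"x":0,"y":0,"z":0,"ax":0,"ay":0,"az":0}]'
python3 -c "from h import *;go(.489,-.2245,.0075,69.2)"
```

```text
time: 7.9
position: [0.4835, -0.2236, 0.0483]
ee_rot: [-3.13, -0.003, 1.207]
wrist_force: [-0.7, -0.3, -0.8]
finger_gap: 0.061
finger_force: 0.0
t 7.9 pos [ 483.5 -223.6   48.3] rpy [-179.3   -0.2   69.2] gap 61.0 F [-0.7 -0.3 -0.8] ff 0.0 j6 -0.28
az -0.000  tool shift mm [ 1.1  5.5 40.8]
```

```bash
c="python3 -m crank"
$c '[{"claw":0.3,"x":0.001,"y":0.005,"z":0,"ax":0,"ay":0,"az":0},{"claw":0.3,"x":0,"y":0,"z":0.02,"ax":0,"ay":0,"az":0},{"claw":0.3,"x":0,"y":0,"z":0.014,"ax":0,"ay":0,"az":0},{"claw":0.3,"x":0,"y":0,"z":0.006,"ax":0,"ay":0,"az":0},{"claw":0.3,"x":0,"y":0,"z":0,"ax":0,"ay":0,"az":0}]'
$c '[{"claw":-1,"x":0,"y":0,"z":0,"ax":0,"ay":0,"az":0},{"claw":-1,"x":0,"y":0,"z":0,"ax":0,"ay":0,"az":0},{"claw":-1,"x":0,"y":0,"z":0,"ax":0,"ay":0,"az":0},{"claw":-1,"x":0,"y":0,"z":0,"ax":0,"ay":0,"az":0},{"claw":-1,"x":0,"y":0,"z":0,"ax":0,"ay":0,"az":0}]' 20
python3 -c "from h import *;go(.445,.055,.1,84.8)"
```

```text
time: 8.4
position: [0.4933, -0.2265, 0.0142]
ee_rot: [-3.141, -0.0, 1.209]
wrist_force: [0.7, 1.0, -0.2]
finger_gap: 0.0612
finger_force: 0.0
time: 8.9
position: [0.4956, -0.228, 0.0173]
ee_rot: [3.137, 0.001, 1.209]
wrist_force: [-7.7, 2.6, 18.7]
finger_gap: 0.025
finger_force: 9.9
t 8.9 pos [ 495.6 -228.    17.3] rpy [1.797e+02 1.000e-01 6.930e+01] gap 25.0 F [-7.7  2.6 18.7] ff 9.9 j6 -0.28
az -0.271  tool shift mm [277.3 -76.  -82.7]
```

The fingers closed too high and slid up the rounded case, so I'll open and re-check.

```bash
c="python3 -m crank"
$c '[{"claw":0.3,"x":0,"y":0,"z":0,"ax":0,"ay":0,"az":0},{"claw":0.3,"x":0,"y":0,"z":0,"ax":0,"ay":0,"az":0},{"claw":0.3,"x":0,"y":0,"z":0,"ax":0,"ay":0,"az":0},{"claw":0.3,"x":0,"y":0,"z":-0.03,"ax":0,"ay":0,"az":0},{"claw":0.3,"x":0,"y":0,"z":-0.03,"ax":0,"ay":0,"az":0}]'
$c '[{"claw":0.3,"x":0.05,"y":0,"z":-0.03,"ax":0,"ay":0,"az":0},{"claw":0.3,"x":0.05,"y":0,"z":0,"ax":0,"ay":0,"az":0},{"claw":0.3,"x":0.05,"y":0,"z":0,"ax":0,"ay":0,"az":0},{"claw":0.3,"x":0,"y":0,"z":0,"ax":0,"ay":0,"az":0},{"claw":0.3,"x":0,"y":0,"z":0,"ax":0,"ay":0,"az":0}]'
python3 -c "
from h import *;go(.489,-.2245,.0075,69.2)
t=ctrl.capture('top');s=ctrl.capture('side')
montage([(t,428,283,5),(s,358,175,5)],'pics/d.png')"
```

```text
time: 9.4
position: [0.4918, -0.2254, 0.0732]
ee_rot: [-3.138, -0.001, 1.209]
wrist_force: [0.8, 0.6, -0.3]
finger_gap: 0.0602
finger_force: 0.0
time: 9.9
position: [0.5434, -0.0918, 0.0991]
ee_rot: [-3.14, 0.0, 1.211]
wrist_force: [-0.3, -1.7, 0.2]
finger_gap: 0.0609
finger_force: 0.0
t 9.9 pos [543.4 -91.8  99.1] rpy [-179.9    0.    69.4] gap 60.9 F [-0.3 -1.7  0.2] ff 0.0 j6 -0.01
az 0.003  tool shift mm [-143.3   -3.7   91.6]
```

View pics/d.png

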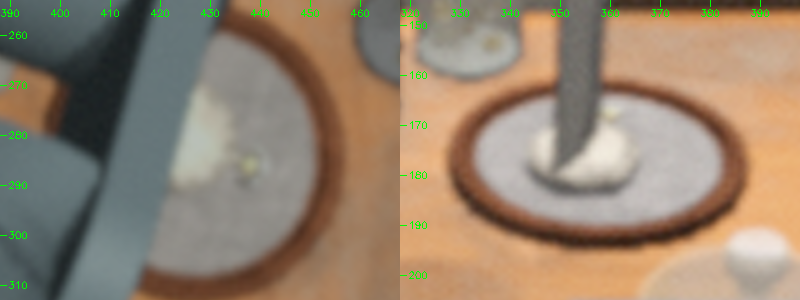

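The watch moved about 5 mm towards +x: case at side (354.6,176), crown at top (438,285.8). I'll try again lower, letting the arm settle before the grip.

```bash
c="python3 -m crank"
$c '[{"claw":0.35,"x":-0.0475,"y":0,"z":0,"ax":0,"ay":0,"az":0},{"claw":0.35,"x":-0.0475,"y":0,"z":0,"ax":0,"ay":0,"az":0},{"claw":0.35,"x":-0.048,"y":0,"z":0,"ax":0,"ay":0,"az":0},{"claw":0.35,"x":0,"y":0,"z":0.04,"ax":0,"ay":0,"az":0},{"claw":0.35,"x":0,"y":0,"z":0.03,"ax":0,"ay":0,"az":0}]'>/dev/null
$c '[{"claw":0.35,"x":0,"y":0,"z":0,"ax":0,"ay":0,"az":0},{"claw":0.35,"x":0,"y":0,"z":0,"ax":0,"ay":0,"az":0},{"claw":0.35,"x":0,"y":0,"z":0,"ax":0,"ay":0,"az":0}]'>/dev/null
python3 -c "from h import *;go(.4935,-.2258,.0065,69.2)"
```

```text
t 10.8 pos [ 494.1 -227.7   31.6] rpy [179.8   0.   69.2] gap 63.0 F [0.3 0.8 0.8] ff 0.0 j6 -0.28
az 0.000  tool shift mm [ 1.6 -1.3 25.1]
```

```bash
c="python3 -m crank"
$c '[{"claw":0.35,"x":0.001,"y":-0.001,"z":0.014,"ax":0,"ay":0,"az":0},{"claw":0.35,"x":0,"y":0,"z":0.006,"ax":0,"ay":0,"az":0},{"claw":0.35,"x":0,"y":0,"z":0.003,"ax":0,"ay":0,"az":0},{"claw":0.35,"x":0,"y":0,"z":0,"ax":0,"ay":0,"az":0},{"claw":0.35,"x":0,"y":0,"z":0,"ax":0,"ay":0,"az":0}]'
python3 -c "from h import *;go(.4935,-.2258,.0065,69.2)"
```

```text
time: 11.3
position: [0.4927, -0.2252, 0.0068]
ee_rot: [3.142, 0.0, 1.209]
wrist_force: [1.1, -0.4, -0.8]
finger_gap: 0.0633
finger_force: 0.0
t 11.3 pos [ 492.7 -225.2    6.8] rpy [180.    0.   69.3] gap 63.3 F [ 1.1 -0.4 -0.8] ff 0.0 j6 -0.28
az 0.001  tool shift mm [-0.2  1.   0.3]
```

```bash
c="python3 -m crank"
$c '[{"claw":-1,"x":0,"y":0,"z":0,"ax":0,"ay":0,"az":0},{"claw":-1,"x":0,"y":0,"z":0,"ax":0,"ay":0,"az":0},{"claw":-1,"x":0,"y":0,"z":0,"ax":0,"ay":0,"az":0},{"claw":-1,"x":0,"y":0,"z":0,"ax":0,"ay":0,"az":0},{"claw":-1,"x":0,"y":0,"z":0,"ax":0,"ay":0,"az":0}]' 15
```

```text
time: 11.8
position: [0.4927, -0.2254, 0.007]
ee_rot: [3.141, 0.0, 1.209]
wrist_force: [-0.4, 0.2, 1.3]
finger_gap: 0.0434
finger_force: 15.0
```

```bash
c="python3 -m crank"
$c '[{"claw":-1,"x":0,"y":0,"z":-0.01,"ax":0,"ay":0,"az":0},{"claw":-1,"x":0,"y":0,"z":-0.02,"ax":0,"ay":0,"az":0},{"claw":-1,"x":0,"y":0,"z":-0.03,"ax":0,"ay":0,"az":0},{"claw":-1,"x":0,"y":0,"z":-0.04,"ax":0,"ay":0,"az":0},{"claw":-1,"x":0,"y":0,"z":-0.02,"ax":0,"ay":0,"az":0}]' 20
$c '[{"claw":-1,"x":0.041,"y":-0.024,"z":0,"ax":0,"ay":0,"az":0},{"claw":-1,"x":0.041,"y":-0.024,"z":0,"ax":0,"ay":0,"az":0},{"claw":-1,"x":0.041,"y":-0.024,"z":0,"ax":0,"ay":0,"az":0},{"claw":-1,"x":0.041,"y":-0.024,"z":0,"ax":0,"ay":0,"az":0},{"claw":-1,"x":0.041,"y":-0.024,"z":0,"ax":0,"ay":0,"az":0}]'>/dev/null
$c '[{"claw":-1,"x":0.041,"y":-0.024,"z":0,"ax":0,"ay":0,"az":0},{"claw":-1,"x":0,"y":0,"z":0.04,"ax":0,"ay":0,"az":0},{"claw":-1,"x":0,"y":0,"z":0.04,"ax":0,"ay":0,"az":0},{"claw":-1,"x":0,"y":0,"z":0,"ax":0,"ay":0,"az":0},{"claw":-1,"x":0,"y":0,"z":0,"ax":0,"ay":0,"az":0}]'
python3 -c "from h import *;go(.445,.055,.0055,69.2)"
```

```text
time: 12.3
position: [0.4938, -0.2261, 0.1307]
ee_rot: [3.137, 0.001, 1.209]
wrist_force: [0.3, -0.8, -0.9]
finger_gap: 0.0432
finger_force: 20.0
time: 13.3
position: [0.4448, 0.0557, 0.0472]
ee_rot: [-3.141, 0.0, 1.209]
wrist_force: [-0.3, -0.2, -0.3]
finger_gap: 0.0429
finger_force: 20.0
t 13.3 pos [444.8  55.7  47.2] rpy [-179.9    0.    69.2] gap 42.9 F [-0.3 -0.2 -0.3] ff 20.0 j6 0.23
az 0.001  tool shift mm [-0.6  0.4 41.7]
```

```bash
c="python3 -m crank"
$c '[{"claw":-1,"x":0,"y":0,"z":0.025,"ax":0,"ay":0,"az":0},{"claw":-1,"x":0,"y":0,"z":0.01,"ax":0,"ay":0,"az":0},{"claw":-1,"x":0,"y":0,"z":0.006,"ax":0,"ay":0,"az":0},{"claw":-1,"x":0,"y":0,"z":0,"ax":0,"ay":0,"az":0},{"claw":-1,"x":0,"y":0,"z":0,"ax":0,"ay":0,"az":0}]'
$c '[{"claw":0.3,"x":0,"y":0,"z":0,"ax":0,"ay":0,"az":0},{"claw":0.3,"x":0,"y":0,"z":0,"ax":0,"ay":0,"az":0},{"claw":0.3,"x":0,"y":0,"z":0,"ax":0,"ay":0,"az":0},{"claw":0.3,"x":0,"y":0,"z":0,"ax":0,"ay":0,"az":0}]'
$c '[{"claw":0.3,"x":0,"y":0,"z":-0.04,"ax":0,"ay":0,"az":0},{"claw":0.3,"x":0,"y":0,"z":-0.05,"ax":0,"ay":0,"az":0},{"claw":0.3,"x":0,"y":0,"z":0,"ax":0,"ay":0,"az":-0.136},{"claw":0.3,"x":0,"y":0,"z":0,"ax":0,"ay":0,"az":-0.136},{"claw":0.3,"x":0,"y":0,"z":0,"ax":0,"ay":0,"az":0}]'
python3 -c "from h import *;go(.505,.2195,.0295,84.8)"
```

```text
time: 13.8
position: [0.4458, 0.0556, 0.0067]
ee_rot: [3.14, -0.0, 1.209]
wrist_force: [0.7, -0.1, -0.9]
finger_gap: 0.0433
finger_force: 20.0
time: 14.2
position: [0.4452, 0.0558, 0.006]
ee_rot: [3.141, -0.0, 1.209]
wrist_force: [-0.3, -0.2, -0.8]
finger_gap: 0.0612
finger_force: 0.0
time: 14.7
position: [0.4451, 0.0558, 0.0962]
ee_rot: [3.141, 0.0, 1.481]
wrist_force: [0.2, -0.6, 0.5]
finger_gap: 0.0612
finger_force: 0.0
t 14.7 pos [445.1  55.8  96.2] rpy [180.    0.   84.8] gap 61.2 F [ 0.2 -0.6  0.5] ff 0.0 j6 -0.04
az 0.001  tool shift mm [168.5  44.8  66.7]
```

```bash
c="python3 -m crank"
$c '[{"claw":0.2,"x":0.042,"y":0.011,"z":0,"ax":0,"ay":0,"az":0},{"claw":0.2,"x":0.042,"y":0.011,"z":0,"ax":0,"ay":0,"az":0},{"claw":0.2,"x":0.042,"y":0.011,"z":0,"ax":0,"ay":0,"az":0},{"claw":0.2,"x":0.042,"y":0.011,"z":0,"ax":0,"ay":0,"az":0},{"claw":0.2,"x":0,"y":0,"z":0.025,"ax":0,"ay":0,"az":0}]'>/dev/null
$c '[{"claw":0.2,"x":0,"y":0,"z":0.02,"ax":0,"ay":0,"az":0},{"claw":0.2,"x":0,"y":0,"z":0,"ax":0,"ay":0,"az":0},{"claw":0.2,"x":0,"y":0,"z":0,"ax":0,"ay":0,"az":0}]'
python3 -c "from h import *;go(.505,.2195,.031,84.8)
t=ctrl.capture('top');s=ctrl.capture('side')
montage([(t,203,272,4),(s,368,340,4),(t,290,290,4),(s,390,250,4)],'pics/e.png')"
```

```text
time: 15.5
position: [0.5036, 0.219, 0.0504]
ee_rot: [-3.14, 0.0, 1.479]
wrist_force: [-0.3, 0.5, 1.5]
finger_gap: 0.0566
finger_force: 0.0
t 15.5 pos [503.6 219.   50.4] rpy [-179.9    0.    84.7] gap 56.6 F [-0.3  0.5  1.5] ff 0.0 j6 0.3
az -0.001  tool shift mm [ 0.6  1.4 19.4]
```

View pics/e.png

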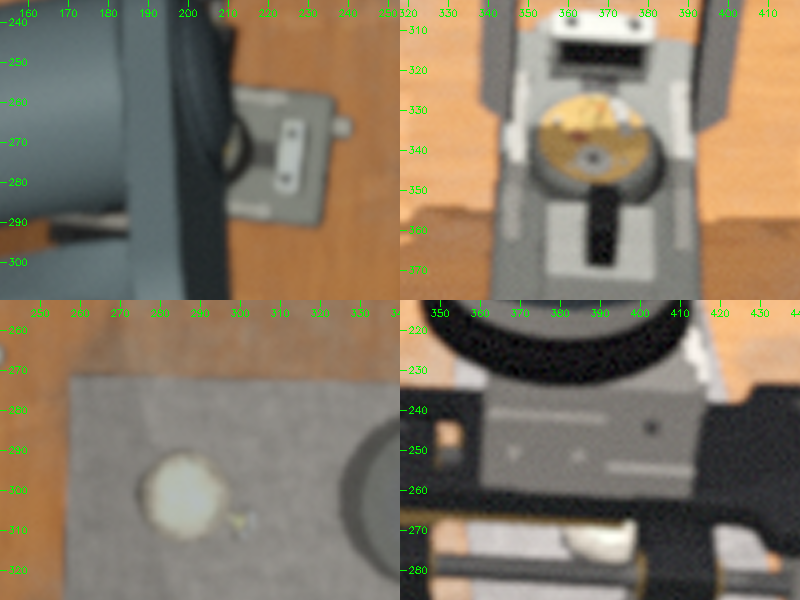

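The fingers straddle the round movement evenly: finger inner edges are at side u 345 and 391, and the disc's centre is at 368. The watch lies flat on the mat at top (286,301). I'll descend and grip.

```bash
c="python3 -m crank"
$c '[{"claw":0.2,"x":0.001,"y":0.001,"z":0.01,"ax":0,"ay":0,"az":0},{"claw":0.2,"x":0,"y":0,"z":0.006,"ax":0,"ay":0,"az":0},{"claw":0.2,"x":0,"y":0,"z":0.003,"ax":0,"ay":0,"az":0},{"claw":0.2,"x":0,"y":0,"z":0,"ax":0,"ay":0,"az":0},{"claw":0.2,"x":0,"y":0,"z":0,"ax":0,"ay":0,"az":0}]'
$c '[{"claw":-1,"x":0,"y":0,"z":0,"ax":0,"ay":0,"az":0},{"claw":-1,"x":0,"y":0,"z":0,"ax":0,"ay":0,"az":0},{"claw":-1,"x":0,"y":0,"z":0,"ax":0,"ay":0,"az":0},{"claw":-1,"x":0,"y":0,"z":0,"ax":0,"ay":0,"az":0},{"claw":-1,"x":0,"y":0,"z":0,"ax":0,"ay":0,"az":0}]' 15
$c '[{"claw":-1,"x":0,"y":0,"z":-0.01,"ax":0,"ay":0,"az":0},{"claw":-1,"x":0,"y":0,"z":-0.02,"ax":0,"ay":0,"az":0},{"claw":-1,"x":0,"y":0,"z":-0.03,"ax":0,"ay":0,"az":0},{"claw":-1,"x":0,"y":0,"z":-0.04,"ax":0,"ay":0,"az":0},{"claw":-1,"x":0,"y":0,"z":0,"ax":0,"ay":0,"az":0}]' 20
python3 -c "from h import *;go(.486,-.236,.011,84.8)"
```

```text
time: 16.1
position: [0.505, 0.22, 0.0317]
ee_rot: [-3.142, 0.0, 1.481]
wrist_force: [-0.2, -0.2, -0.4]
finger_gap: 0.0564
finger_force: 0.0
time: 16.6
position: [0.5053, 0.2201, 0.032]
ee_rot: [3.141, -0.0, 1.481]
wrist_force: [-0.5, 0.0, 1.3]
finger_gap: 0.0429
finger_force: 15.0
time: 17.1
position: [0.5089, 0.221, 0.1384]
ee_rot: [3.131, -0.003, 1.481]
wrist_force: [1.9, 0.5, -0.1]
finger_gap: 0.0428
finger_force: 20.0
t 17.1 pos [508.9 221.  138.4] rpy [179.4  -0.2  84.9] gap 42.8 F [ 1.9  0.5 -0.1] ff 20.0 j6 0.3
az 0.001  tool shift mm [-457.2   18.6  127.4]
```

```bash
c="python3 -m crank"
$c '[{"claw":-1,"x":-0.0456,"y":0.0022,"z":0,"ax":0,"ay":0,"az":0},{"claw":-1,"x":-0.0456,"y":0.0022,"z":0,"ax":0,"ay":0,"az":0},{"claw":-1,"x":-0.0456,"y":0.0022,"z":0,"ax":0,"ay":0,"az":0},{"claw":-1,"x":-0.0456,"y":0.0022,"z":0,"ax":0,"ay":0,"az":0},{"claw":-1,"x":-0.0456,"y":0.0022,"z":0,"ax":0,"ay":0,"az":0}]'>/dev/null
$c '[{"claw":-1,"x":-0.0456,"y":0.0022,"z":0,"ax":0,"ay":0,"az":0},{"claw":-1,"x":-0.0456,"y":0.0022,"z":0,"ax":0,"ay":0,"az":0},{"claw":-1,"x":-0.0456,"y":0.0022,"z":0,"ax":0,"ay":0,"az":0},{"claw":-1,"x":-0.0456,"y":0.0022,"z":0,"ax":0,"ay":0,"az":0},{"claw":-1,"x":-0.0456,"y":0.0022,"z":0,"ax":0,"ay":0,"az":0}]'>/dev/null
$c '[{"claw":-1,"x":0,"y":0,"z":0.04,"ax":0,"ay":0,"az":0},{"claw":-1,"x":0,"y":0,"z":0.04,"ax":0,"ay":0,"az":0},{"claw":-1,"x":0,"y":0,"z":0,"ax":0,"ay":0,"az":0},{"claw":-1,"x":0,"y":0,"z":0,"ax":0,"ay":0,"az":0}]'
python3 -c "from h import *;go(.486,-.236,.011,84.8)"
```

```text
time: 18.5
position: [0.4854, -0.2355, 0.0515]
ee_rot: [-3.14, -0.001, 1.481]
wrist_force: [-0.9, -0.5, -0.7]
finger_gap: 0.0424
finger_force: 20.0
t 18.5 pos [ 485.4 -235.5   51.5] rpy [-1.799e+02 -1.000e-01  8.490e+01] gap 42.4 F [-0.9 -0.5 -0.7] ff 20.0 j6 -0.57
az 0.001  tool shift mm [-0.4  0.6 40.5]
```

```bash
c="python3 -m crank"
$c '[{"claw":-1,"x":0,"y":0,"z":0.025,"ax":0,"ay":0,"az":0},{"claw":-1,"x":0,"y":0,"z":0.01,"ax":0,"ay":0,"az":0},{"claw":-1,"x":0,"y":0,"z":0.005,"ax":0,"ay":0,"az":0},{"claw":-1,"x":0,"y":0,"z":0,"ax":0,"ay":0,"az":0},{"claw":-1,"x":0,"y":0,"z":0,"ax":0,"ay":0,"az":0}]'
$c '[{"claw":0.2,"x":0,"y":0,"z":0,"ax":0,"ay":0,"az":0},{"claw":0.2,"x":0,"y":0,"z":0,"ax":0,"ay":0,"az":0},{"claw":0.2,"x":0,"y":0,"z":0,"ax":0,"ay":0,"az":0},{"claw":0.2,"x":0,"y":0,"z":-0.02,"ax":0,"ay":0,"az":0},{"claw":0.2,"x":0,"y":0,"z":-0.04,"ax":0,"ay":0,"az":0}]'
$c '[{"claw":0.1,"x":0,"y":0,"z":-0.045,"ax":0,"ay":0,"az":0},{"claw":0.1,"x":0.039,"y":-0.014,"z":0,"ax":0,"ay":0,"az":0},{"claw":0.1,"x":0.039,"y":-0.014,"z":0,"ax":0,"ay":0,"az":0},{"claw":0.1,"x":0.039,"y":-0.014,"z":0,"ax":0,"ay":0,"az":0},{"claw":0.1,"x":0.039,"y":-0.014,"z":0,"ax":0,"ay":0,"az":0}]'
$c '[{"claw":0.1,"x":0,"y":0,"z":0,"ax":0,"ay":0,"az":0},{"claw":0.1,"x":0,"y":0,"z":0,"ax":0,"ay":0,"az":0}]'>/dev/null
python3 -c "
from h import *;go(.4439,-.0749,.0559,84.8)
t=ctrl.capture('top');s=ctrl.capture('side')
montage([(t,428,283,4.5),(s,358,175,4.5),(t,350,295,4),(s,390,200,4)],'pics/f.png')"
```

```text
time: 19.0
position: [0.4866, -0.2365, 0.0129]
ee_rot: [3.14, 0.001, 1.481]
wrist_force: [0.6, -0.2, -0.3]
finger_gap: 0.043
finger_force: 20.0
time: 19.5
position: [0.4836, -0.2344, 0.0695]
ee_rot: [-3.135, -0.004, 1.481]
wrist_force: [0.8, -0.4, 1.1]
finger_gap: 0.0563
finger_force: 0.0
time: 20.0
position: [0.4437, -0.0744, 0.117]
ee_rot: [3.141, 0.0, 1.48]
wrist_force: [-0.3, 0.2, 0.7]
finger_gap: 0.0513
finger_force: 0.0
t 20.2 pos [444.4 -75.4 117.1] rpy [179.9   0.   84.9] gap 51.5 F [ 0.1 -0.7  0.4] ff 0.0 j6 -0.33
az 0.002  tool shift mm [ 0.5 -0.5 61.2]
```

View pics/f.png

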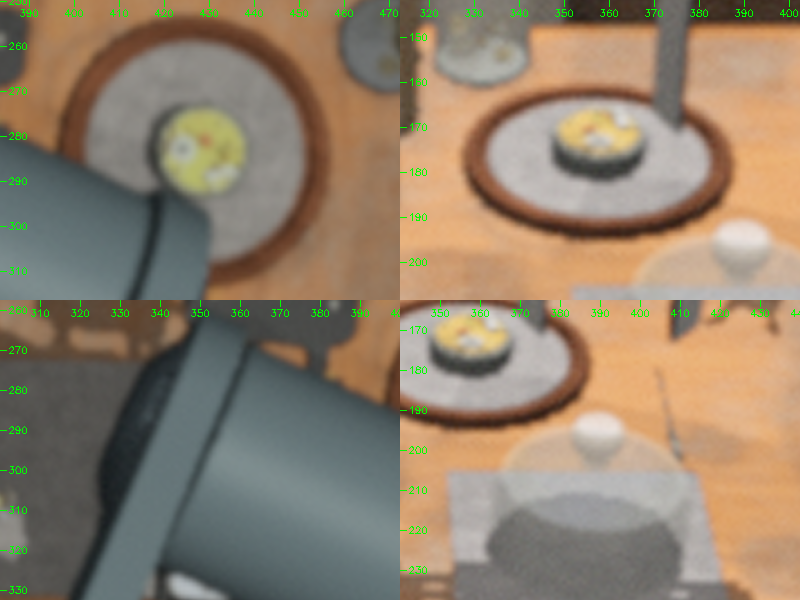

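The round movement lies flat and central at top (428,283). Next I pick up the cover.

```bash
c="python3 -m crank"
$c '[{"claw":0.1,"x":0,"y":-0.0005,"z":0.03,"ax":0,"ay":0,"az":0},{"claw":0.1,"x":0,"y":0,"z":0.02,"ax":0,"ay":0,"az":0},{"claw":0.1,"x":0,"y":0,"z":0.011,"ax":0,"ay":0,"az":0},{"claw":0.1,"x":0,"y":0,"z":0,"ax":0,"ay":0,"az":0},{"claw":0.1,"x":0,"y":0,"z":0,"ax":0,"ay":0,"az":0}]'
$c '[{"claw":-1,"x":0,"y":0,"z":0,"ax":0,"ay":0,"az":0},{"claw":-1,"x":0,"y":0,"z":0,"ax":0,"ay":0,"az":0},{"claw":-1,"x":0,"y":0,"z":0,"ax":0,"ay":0,"az":0},{"claw":-1,"x":0,"y":0,"z":0,"ax":0,"ay":0,"az":0}]' 25
$c '[{"claw":-1,"x":0,"y":0,"z":-0.01,"ax":0,"ay":0,"az":0},{"claw":-1,"x":0,"y":0,"z":-0.02,"ax":0,"ay":0,"az":0},{"claw":-1,"x":0,"y":0,"z":-0.02,"ax":0,"ay":0,"az":0},{"claw":-1,"x":0,"y":0,"z":-0.01,"ax":0,"ay":0,"az":0},{"claw":-1,"x":0,"y":0,"z":0,"ax":0,"ay":0,"az":0}]'
python3 -c "
from h import *;go(.486,-.2355,.0585,84.8)"
```

```text
time: 20.8
position: [0.4443, -0.0764, 0.0563]
ee_rot: [3.141, 0.0, 1.48]
wrist_force: [0.5, -0.0, 0.5]
finger_gap: 0.0514
finger_force: 0.0
time: 21.2
position: [0.4439, -0.0757, 0.0562]
ee_rot: [3.141, 0.0, 1.481]
wrist_force: [0.6, 0.4, 1.0]
finger_gap: 0.0232
finger_force: 0.1
time: 21.7
position: [0.4448, -0.0761, 0.1175]
ee_rot: [3.138, 0.001, 1.481]
wrist_force: [0.0, -0.6, -1.7]
finger_gap: 0.0211
finger_force: 25.0
t 21.7 pos [444.8 -76.1 117.5] rpy [1.798e+02 1.000e-01 8.480e+01] gap 21.1 F [ 0.  -0.6 -1.7] ff 25.0 j6 -0.33
az 0.001  tool shift mm [-155.    55.4   59. ]
```

```bash
c="python3 -m crank"
$c '[{"claw":-1,"x":-0.031,"y":0.011,"z":0,"ax":0,"ay":0,"az":0},{"claw":-1,"x":-0.031,"y":0.011,"z":0,"ax":0,"ay":0,"az":0},{"claw":-1,"x":-0.031,"y":0.011,"z":0,"ax":0,"ay":0,"az":0},{"claw":-1,"x":-0.031,"y":0.011,"z":0,"ax":0,"ay":0,"az":0},{"claw":-1,"x":-0.031,"y":0.011,"z":0,"ax":0,"ay":0,"az":0}]'>/dev/null
$c '[{"claw":-1,"x":0,"y":0,"z":0.02,"ax":0,"ay":0,"az":0},{"claw":-1,"x":0,"y":0,"z":0.012,"ax":0,"ay":0,"az":0},{"claw":-1,"x":0,"y":0,"z":0,"ax":0,"ay":0,"az":0},{"claw":-1,"x":0,"y":0,"z":0,"ax":0,"ay":0,"az":0}]'
python3 -c "
from h import *;go(.486,-.2355,.0585,84.8)
t=ctrl.capture('top');s=ctrl.capture('side')
montage([(t,428,283,4.5),(s,358,160,4.5)],'pics/g.png')"
```

```text
time: 22.6
position: [0.484, -0.234, 0.0831]
ee_rot: [-3.14, -0.001, 1.481]
wrist_force: [0.4, 0.9, -1.3]
finger_gap: 0.0215
finger_force: 25.0
t 22.6 pos [ 484.  -234.    83.1] rpy [-1.799e+02 -1.000e-01  8.490e+01] gap 21.5 F [ 0.4  0.9 -1.3] ff 25.0 j6 -0.57
az 0.001  tool shift mm [-1.3  2.1 24.6]
```

View pics/g.png

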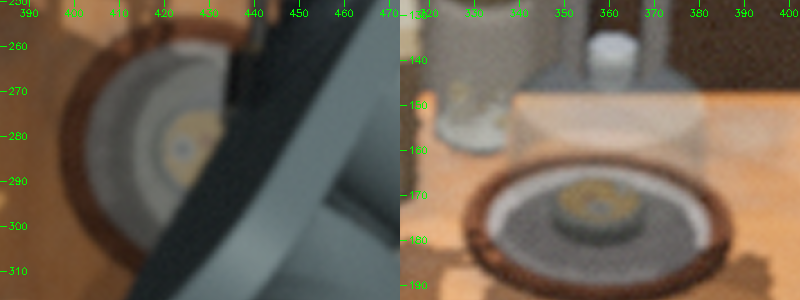

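The cover hangs upright but about 4 mm towards -x (side centre u 360.8, base 357.6). I'll correct that and set it down.

```bash
c="python3 -m crank"
$c '[{"claw":-1,"x":-0.0005,"y":0.004,"z":0,"ax":0,"ay":0,"az":0},{"claw":-1,"x":0,"y":0,"z":0.012,"ax":0,"ay":0,"az":0},{"claw":-1,"x":0,"y":0,"z":0.006,"ax":0,"ay":0,"az":0},{"claw":-1,"x":0,"y":0,"z":0.003,"ax":0,"ay":0,"az":0},{"claw":-1,"x":0,"y":0,"z":0,"ax":0,"ay":0,"az":0}]'
$c '[{"claw":-1,"x":0,"y":0,"z":0,"ax":0,"ay":0,"az":0},{"claw":-1,"x":0,"y":0,"z":0.002,"ax":0,"ay":0,"az":0},{"claw":-1,"x":0,"y":0,"z":0,"ax":0,"ay":0,"az":0}]'
python3 -c "
from h import *;go(.488,-.2350,.0585,84.8)"
```

```text
time: 23.2
position: [0.4879, -0.2354, 0.0618]
ee_rot: [-3.14, -0.001, 1.481]
wrist_force: [-0.0, 0.9, -0.5]
finger_gap: 0.0214
finger_force: 25.0
time: 23.5
position: [0.4884, -0.2358, 0.0607]
ee_rot: [-3.142, 0.0, 1.481]
wrist_force: [0.6, -0.7, -1.0]
finger_gap: 0.0218
finger_force: 25.0
t 23.5 pos [ 488.4 -235.8   60.7] rpy [-180.     0.    84.8] gap 21.8 F [ 0.6 -0.7 -1. ] ff 25.0 j6 -0.57
az 0.001  tool shift mm [ 0.8 -0.5  2.2]
```

```bash
c="python3 -m crank"
$c '[{"claw":-1,"x":0,"y":0,"z":0.002,"ax":0,"ay":0,"az":0},{"claw":-1,"x":0,"y":0,"z":0,"ax":0,"ay":0,"az":0},{"claw":-1,"x":0,"y":0,"z":0.001,"ax":0,"ay":0,"az":0},{"claw":-1,"x":0,"y":0,"z":0,"ax":0,"ay":0,"az":0}]'
$c '[{"claw":0.1,"x":0,"y":0,"z":0,"ax":0,"ay":0,"az":0},{"claw":0.1,"x":0,"y":0,"z":0,"ax":0,"ay":0,"az":0},{"claw":0.1,"x":0,"y":0,"z":0,"ax":0,"ay":0,"az":0},{"claw":0.1,"x":0,"y":0,"z":-0.02,"ax":0,"ay":0,"az":0},{"claw":0.1,"x":0,"y":0,"z":-0.04,"ax":0,"ay":0,"az":0}]'
$c '[{"claw":0.3,"x":0,"y":0,"z":-0.02,"ax":0,"ay":0,"az":0},{"claw":0.3,"x":0,"y":0,"z":0,"ax":0,"ay":0,"az":-0.15},{"claw":0.3,"x":0,"y":0,"z":0,"ax":0,"ay":0,"az":-0.15},{"claw":0.3,"x":0,"y":0,"z":0,"ax":0,"ay":0,"az":-0.15},{"claw":0.3,"x":0,"y":0,"z":0,"ax":0,"ay":0,"az":0}]'>/dev/null
python3 -c "
from h import *;go(.653,-.0188,.06,111.3)"
```

```text
time: 23.9
position: [0.4885, -0.2359, 0.0581]
ee_rot: [-3.141, 0.0, 1.481]
wrist_force: [-1.0, 0.0, 2.5]
finger_gap: 0.0212
finger_force: 25.0
time: 24.4
position: [0.4862, -0.2342, 0.1151]
ee_rot: [-3.135, -0.004, 1.481]
wrist_force: [0.0, -0.5, 0.3]
finger_gap: 0.0517
finger_force: 0.0
t 24.9 pos [ 488.5 -235.8  137.7] rpy [180.    0.  110.6] gap 61.2 F [-0.5 -0.5  0.2] ff 0.0 j6 -1.02
az -0.012  tool shift mm [142.4 232.1  77.7]
```

```bash
c="python3 -m crank"
$c '[{"claw":0.2,"x":0.0237,"y":0.0387,"z":0,"ax":0,"ay":0,"az":-0.012},{"claw":0.2,"x":0.0237,"y":0.0387,"z":0,"ax":0,"ay":0,"az":0},{"claw":0.2,"x":0.0237,"y":0.0387,"z":0,"ax":0,"ay":0,"az":0},{"claw":0.2,"x":0.0237,"y":0.0387,"z":0,"ax":0,"ay":0,"az":0},{"claw":0.2,"x":0.0237,"y":0.0387,"z":0,"ax":0,"ay":0,"az":0}]'>/dev/null
$c '[{"claw":0.2,"x":0.0237,"y":0.0387,"z":0,"ax":0,"ay":0,"az":0},{"claw":0.2,"x":0,"y":0,"z":0.04,"ax":0,"ay":0,"az":0},{"claw":0.2,"x":0,"y":0,"z":0.04,"ax":0,"ay":0,"az":0},{"claw":0.2,"x":0,"y":0,"z":0,"ax":0,"ay":0,"az":0},{"claw":0.2,"x":0,"y":0,"z":0,"ax":0,"ay":0,"az":0}]'
python3 -c "
from h import *;go(.653,-.0188,.009,111.3)
t=ctrl.capture('top');s=ctrl.capture('side')
montage([(t,428,283,4.5),(s,358,170,4.5),(t,324,200,4.5),(s,267,235,4.5)],'pics/i.png')"
```

```text
time: 25.9
position: [0.6532, -0.0193, 0.0576]
ee_rot: [-3.14, -0.001, 1.941]
wrist_force: [1.3, 0.4, 1.2]
finger_gap: 0.0565
finger_force: 0.0
t 25.9 pos [653.2 -19.3  57.6] rpy [-179.9   -0.   111.2] gap 56.5 F [1.3 0.4 1.2] ff 0.0 j6 -0.57
az -0.002  tool shift mm [ 0.5  0.  48.6]
```

View pics/i.png

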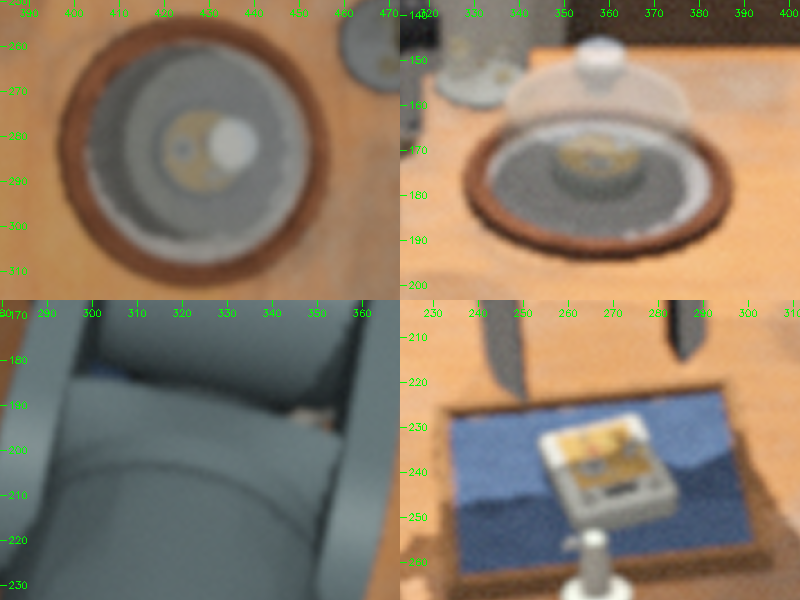

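The cover is back over the round movement, with its knob in the original spot, and the fingers are above the square. I'll descend and grip.

```bash
c="python3 -m crank"
$c '[{"claw":0.2,"x":0,"y":0,"z":0.03,"ax":0,"ay":0,"az":0},{"claw":0.2,"x":0,"y":0,"z":0.012,"ax":0,"ay":0,"az":0},{"claw":0.2,"x":0,"y":0,"z":0.006,"ax":0,"ay":0,"az":0},{"claw":0.2,"x":0,"y":0,"z":0,"ax":0,"ay":0,"az":0},{"claw":0.2,"x":0,"y":0,"z":0,"ax":0,"ay":0,"az":0}]'
$c '[{"claw":-1,"x":0,"y":0,"z":0,"ax":0,"ay":0,"az":0},{"claw":-1,"x":0,"y":0,"z":0,"ax":0,"ay":0,"az":0},{"claw":-1,"x":0,"y":0,"z":0,"ax":0,"ay":0,"az":0},{"claw":-1,"x":0,"y":0,"z":0,"ax":0,"ay":0,"az":0},{"claw":-1,"x":0,"y":0,"z":0,"ax":0,"ay":0,"az":0}]' 20
python3 -c "
from h import *;go(.653,-.0188,.009,111.3)"
```

```text
time: 26.5
position: [0.6544, -0.0195, 0.011]
ee_rot: [3.14, 0.001, 1.943]
wrist_force: [0.0, 0.7, 0.2]
finger_gap: 0.0566
finger_force: 0.0
time: 27.0
position: [0.6541, -0.0193, 0.0105]
ee_rot: [3.141, 0.001, 1.943]
wrist_force: [-0.3, 0.1, 3.7]
finger_gap: 0.0394
finger_force: 20.0
t 27.0 pos [654.1 -19.3  10.5] rpy [179.9   0.  111.3] gap 39.4 F [-0.3  0.1  3.7] ff 20.0 j6 -0.57
az 0.000  tool shift mm [ 0.9 -0.8  1.5]
```

```bash
c="python3 -m crank"
$c '[{"claw":-1,"x":0,"y":0,"z":-0.01,"ax":0,"ay":0,"az":0},{"claw":-1,"x":0,"y":0,"z":-0.02,"ax":0,"ay":0,"az":0},{"claw":-1,"x":0,"y":0,"z":-0.03,"ax":0,"ay":0,"az":0},{"claw":-1,"x":0,"y":0,"z":-0.04,"ax":0,"ay":0,"az":0},{"claw":-1,"x":0,"y":0,"z":-0.04,"ax":0,"ay":0,"az":0}]' 25
$c '[{"claw":-1,"x":0,"y":0,"z":0,"ax":0,"ay":0,"az":0.1156},{"claw":-1,"x":0,"y":0,"z":0,"ax":0,"ay":0,"az":0.1156},{"claw":-1,"x":0,"y":0,"z":0,"ax":0,"ay":0,"az":0.1156},{"claw":-1,"x":0,"y":0,"z":0,"ax":0,"ay":0,"az":0.1156}]'>/dev/null
$c '[{"claw":-1,"x":0.0354,"y":-0.0285,"z":0,"ax":0,"ay":0,"az":0},{"claw":-1,"x":0.0354,"y":-0.0285,"z":0,"ax":0,"ay":0,"az":0},{"claw":-1,"x":0.0354,"y":-0.0285,"z":0,"ax":0,"ay":0,"az":0},{"claw":-1,"x":0.0354,"y":-0.0285,"z":0,"ax":0,"ay":0,"az":0},{"claw":-1,"x":0.0354,"y":-0.0285,"z":0,"ax":0,"ay":0,"az":0}]'>/dev/null
$c '[{"claw":-1,"x":0.0354,"y":-0.0285,"z":0,"ax":0,"ay":0,"az":0},{"claw":-1,"x":0,"y":0,"z":0.04,"ax":0,"ay":0,"az":0},{"claw":-1,"x":0,"y":0,"z":0.03,"ax":0,"ay":0,"az":0},{"claw":-1,"x":0,"y":0,"z":0,"ax":0,"ay":0,"az":0},{"claw":-1,"x":0,"y":0,"z":0,"ax":0,"ay":0,"az":0}]'
python3 -c "
from h import *;go(.5028,.2075,.0315,84.8)
t=ctrl.capture('top');s=ctrl.capture('side')
montage([(t,203,272,4.5),(s,368,330,3)],'pics/j.png')"
```

```text
time: 27.5
position: [0.6527, -0.0191, 0.1506]
ee_rot: [-3.14, -0.001, 1.943]
wrist_force: [0.1, -0.5, -1.0]
finger_gap: 0.0396
finger_force: 25.0
time: 28.9
position: [0.5023, 0.2076, 0.0801]
ee_rot: [-3.141, 0.0, 1.48]
wrist_force: [0.3, -0.1, -0.1]
finger_gap: 0.0395
finger_force: 25.0
t 28.9 pos [502.3 207.6  80.1] rpy [-180.     0.    84.8] gap 39.5 F [ 0.3 -0.1 -0.1] ff 25.0 j6 0.27
az 0.000  tool shift mm [-0.1  0.5 48.6]
```

View pics/j.png

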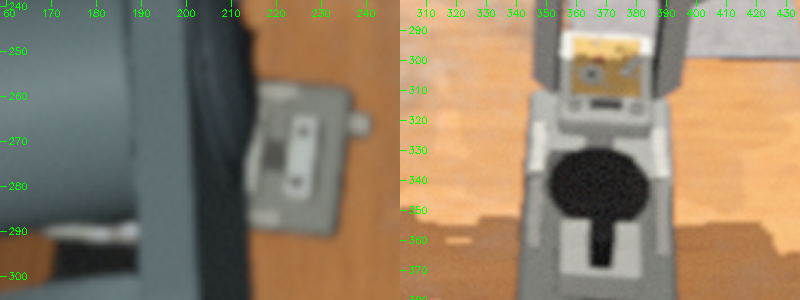

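The square hangs level above the stand: its top face centre is at side (370.9,303.3). I'll check where it will land.

```bash
python3 -c "
from h import *
for z in(.0855,.0876):
  P=np.array([plane('side',p,z) for p in((357.3,292),(385.3,292.7),(385.7,314.3),(355.3,314.3))])*1000
  print(P.round(1).tolist(),P.mean(0))
# jaw tops: fixed jaw from initial top px (outer) & check
for z in(.043,.045):
  for n,p in(('top',(221.5,273.0)),('top',(185.8,268.6))): print(z,plane(n,p,z)*1000)
y=np.array([.0906,.996]);c=np.array([504,220.3]);print('fixed face',c-42*y,'slide',c+34*y)
"
```

```text
[[517.9, 184.6, 85.5], [480.9, 186.2, 85.5], [484.6, 224.8, 85.5], [523.1, 224.4, 85.5]] [501.62318408 205.01166973  85.5       ]
[[518.2, 186.7, 87.6], [481.3, 188.4, 87.6], [485.0, 226.8, 87.6], [523.3, 226.4, 87.6]] [501.92982984 207.05440858  87.6       ]
0.043 [500.28276114 180.37784562  43.        ]
0.043 [507.92485655 250.52080298  43.        ]
0.045 [500.20074528 180.06278585  45.        ]
0.045 [507.82797483 250.06929696  45.        ]
fixed face [500.1948 178.468 ] slide [507.0804 254.164 ]
```

```bash
c="python3 -m crank"
$c '[{"claw":-1,"x":0.0015,"y":0.001,"z":0.02,"ax":0,"ay":0,"az":0},{"claw":-1,"x":0,"y":0,"z":0.006,"ax":0,"ay":0,"az":0},{"claw":-1,"x":0,"y":0,"z":0.006,"ax":0,"ay":0,"az":0},{"claw":-1,"x":0,"y":0,"z":0,"ax":0,"ay":0,"az":0},{"claw":-1,"x":0,"y":0,"z":0,"ax":0,"ay":0,"az":0}]'
$c '[{"claw":-1,"x":0,"y":0,"z":0.006,"ax":0,"ay":0,"az":0},{"claw":-1,"x":0,"y":0,"z":0.005,"ax":0,"ay":0,"az":0},{"claw":-1,"x":0,"y":0,"z":0.003,"ax":0,"ay":0,"az":0},{"claw":-1,"x":0,"y":0,"z":0,"ax":0,"ay":0,"az":0},{"claw":-1,"x":0,"y":0,"z":0,"ax":0,"ay":0,"az":0}]'
python3 -c "
from h import *;go(.5033,.209,.0315,84.8)"
```

```text
time: 29.5
position: [0.504, 0.2091, 0.0484]
ee_rot: [3.141, -0.0, 1.48]
wrist_force: [0.1, -0.3, -0.5]
finger_gap: 0.0396
finger_force: 25.0
time: 30.0
position: [0.5035, 0.2091, 0.0336]
ee_rot: [-3.141, 0.0, 1.48]
wrist_force: [-0.2, -1.4, -0.8]
finger_gap: 0.0398
finger_force: 25.0
t 30.0 pos [503.5 209.1  33.6] rpy [-180.     0.    84.8] gap 39.8 F [-0.2 -1.4 -0.8] ff 25.0 j6 0.28
az 0.000  tool shift mm [-0.1 -0.2  2.1]
```

```bash
c="python3 -m crank"
$c '[{"claw":-1,"x":0,"y":0,"z":0.0015,"ax":0,"ay":0,"az":0},{"claw":-1,"x":0,"y":0,"z":0.001,"ax":0,"ay":0,"az":0},{"claw":-1,"x":0,"y":0,"z":0,"ax":0,"ay":0,"az":0}]'
$c '[{"claw":0.15,"x":0,"y":0,"z":0,"ax":0,"ay":0,"az":0},{"claw":0.15,"x":0,"y":0,"z":0,"ax":0,"ay":0,"az":0},{"claw":0.15,"x":0,"y":0,"z":0,"ax":0,"ay":0,"az":0},{"claw":0.15,"x":0,"y":0,"z":-0.02,"ax":0,"ay":0,"az":0},{"claw":0.15,"x":0,"y":0,"z":-0.03,"ax":0,"ay":0,"az":0}]'
$c '[{"claw":-1,"x":0,"y":0,"z":-0.03,"ax":0,"ay":0,"az":0},{"claw":-1,"x":0.045,"y":0,"z":0,"ax":0,"ay":0,"az":0},{"claw":-1,"x":0.045,"y":0,"z":0,"ax":0,"ay":0,"az":0},{"claw":-1,"x":0,"y":0,"z":0,"ax":0,"ay":0,"az":0},{"claw":-1,"x":0,"y":0,"z":0,"ax":0,"ay":0,"az":0}]' 20
python3 -c "
from h import *;go(.511,.298,.052,84.8)
t=ctrl.capture('top');s=ctrl.capture('side')
montage([(t,203,272,4.5),(s,368,340,4)],'pics/k.png')"
```

```text
time: 30.3
position: [0.5038, 0.2092, 0.0315]
ee_rot: [3.141, -0.0, 1.48]
wrist_force: [-0.8, -1.0, -0.0]
finger_gap: 0.0394
finger_force: 25.0
time: 30.8
position: [0.5018, 0.2087, 0.0799]
ee_rot: [-3.137, 0.001, 1.48]
wrist_force: [1.0, -0.3, -0.6]
finger_gap: 0.0538
finger_force: 0.0
time: 31.3
position: [0.5113, 0.2992, 0.111]
ee_rot: [-3.141, 0.001, 1.482]
wrist_force: [0.4, 0.1, 0.5]
finger_gap: 0.0176
finger_force: 0.0
t 31.3 pos [511.3 299.2 111. ] rpy [-180.     0.    84.9] gap 17.6 F [0.4 0.1 0.5] ff 0.0 j6 0.43
az 0.002  tool shift mm [-1.3 -0.2 59. ]
```

View pics/k.png

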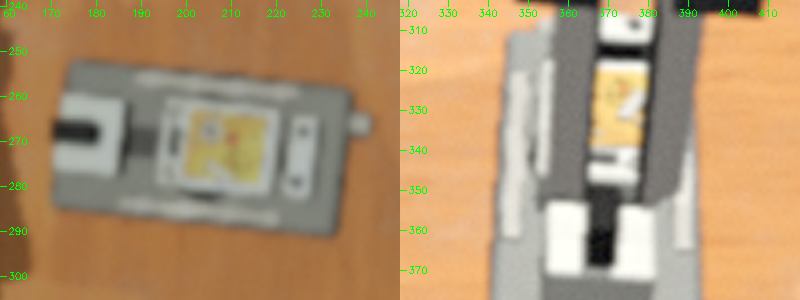

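The square sits between the jaws, aligned, at top (207,271). The sliding jaw's fin is at (174,267). I'll lower the shut fingers behind the fin.

```bash
c="python3 -m crank"
$c '[{"claw":-1,"x":0.001,"y":0,"z":0.03,"ax":0,"ay":0,"az":0},{"claw":-1,"x":0,"y":0,"z":0.02,"ax":0,"ay":0,"az":0},{"claw":-1,"x":0,"y":0,"z":0.007,"ax":0,"ay":0,"az":0},{"claw":-1,"x":0,"y":0,"z":0,"ax":0,"ay":0,"az":0},{"claw":-1,"x":0,"y":0,"z":0,"ax":0,"ay":0,"az":0}]'
for i in 1 2; do $c '[{"claw":-1,"x":-0.004,"y":0,"z":0,"ax":0,"ay":0,"az":0},{"claw":-1,"x":-0.004,"y":0,"z":0,"ax":0,"ay":0,"az":0},{"claw":-1,"x":0,"y":0,"z":0,"ax":0,"ay":0,"az":0}]'; done
python3 -c "
from h import *;go(.504+.044*.0906,.2203+.044*.996,.052,84.8)"
```

```text
time: 31.9
position: [0.5125, 0.2994, 0.0552]
ee_rot: [3.14, -0.001, 1.48]
wrist_force: [0.7, 0.2, 0.1]
finger_gap: 0.0001
finger_force: 0.0
time: 32.2
position: [0.5114, 0.2914, 0.0549]
ee_rot: [3.141, -0.0, 1.48]
wrist_force: [-0.2, -0.3, 0.4]
finger_gap: 0.0009
finger_force: 0.0
time: 32.5
position: [0.5105, 0.2837, 0.0546]
ee_rot: [3.141, -0.0, 1.48]
wrist_force: [-0.5, 0.3, 0.6]
finger_gap: 0.0002
finger_force: 0.5
t 32.5 pos [510.5 283.7  54.6] rpy [180.   -0.   84.8] gap 0.2 F [-0.5  0.3  0.6] ff 0.5 j6 0.4
az -0.000  tool shift mm [-19.7  -0.8   2.6]
```

```bash
c="python3 -m crank"
for i in 1 2 3; do $c '[{"claw":-1,"x":-0.002,"y":0,"z":0,"ax":0,"ay":0,"az":0},{"claw":-1,"x":-0.002,"y":0,"z":0,"ax":0,"ay":0,"az":0},{"claw":-1,"x":0,"y":0,"z":0,"ax":0,"ay":0,"az":0}]' | grep -E "pos|wrist"; done
python3 -c "
from h import *;go(.504+.044*.0906,.2203+.044*.996,.052,84.8)"
```

```text
position: [0.5102, 0.2798, 0.0545]
wrist_force: [-0.3, 1.9, 1.6]
position: [0.5097, 0.2756, 0.0543]
wrist_force: [-0.0, 3.0, 1.1]
position: [0.5093, 0.2716, 0.0543]
wrist_force: [0.4, 2.0, 1.6]
t 33.4 pos [509.3 271.6  54.3] rpy [180.    0.   84.8] gap 0.3 F [0.4 2.  1.6] ff 1.0 j6 0.38
az 0.000  tool shift mm [-7.6 -0.7  2.3]
```

```bash
c="python3 -m crank"
for i in 1 2 3; do $c '[{"claw":-1,"x":-0.0015,"y":0,"z":0,"ax":0,"ay":0,"az":0},{"claw":-1,"x":-0.0015,"y":0,"z":0,"ax":0,"ay":0,"az":0},{"claw":-1,"x":0,"y":0,"z":0,"ax":0,"ay":0,"az":0}]' | grep -E "pos|wrist"; done
```

```text
position: [0.5091, 0.2687, 0.0543]
wrist_force: [0.8, 1.9, 1.0]
position: [0.5089, 0.2668, 0.0544]
wrist_force: [2.1, 6.1, -0.5]
position: [0.5089, 0.2666, 0.0546]
wrist_force: [4.0, 16.8, -2.5]
```

Blocked at 17 N, earlier than I'd expected. I'll back off and measure the jaw travel from the images numerically against the start picture.

```bash
c="python3 -m crank"
$c '[{"claw":-1,"x":0.01,"y":0,"z":0,"ax":0,"ay":0,"az":0},{"claw":-1,"x":0.02,"y":0,"z":-0.02,"ax":0,"ay":0,"az":0},{"claw":-1,"x":0.03,"y":0,"z":-0.03,"ax":0,"ay":0,"az":0},{"claw":-1,"x":0,"y":0,"z":0,"ax":0,"ay":0,"az":0}]'|tail -5
python3 - <<'E'
from h import *
t=ctrl.capture('top');cv2.imwrite('pics/t3.png',t[:,:,::-1])
t0=cv2.imread('pics/top0.png')[:,:,::-1]
# rows along the stand's long axis px: (174..236), axis slope ~6.2/61.7
for name,im in(('start',t0),('now',t)):
    g=cv2.cvtColor(np.ascontiguousarray(im),cv2.COLOR_RGB2GRAY)
    for off in(0,5,-6): # along centre line and offset lines
        u=np.arange(166,240,1.); v=271.5+off+(u-203.45)*.1
        L=cv2.remap(g,u.astype(np.float32)[None],v.astype(np.float32)[None],cv2.INTER_LINEAR)[0]
        print(name,off,L.tolist())
E
```

```text
position: [0.516, 0.3252, 0.1081]
ee_rot: [3.136, -0.002, 1.483]
wrist_force: [0.8, -0.5, 0.5]
finger_gap: 0.0005
finger_force: 0.0
start 0 [128, 128, 127, 113, 83, 56, 49, 51, 51, 51, 52, 50, 44, 43, 78, 130, 165, 174, 166, 135, 83, 53, 66, 75, 80, 100, 132, 154, 161, 159, 152, 154, 160, 160, 159, 159, 155, 147, 143, 146, 148, 148, 149, 145, 136, 121, 96, 61, 38, 37, 56, 76, 83, 85, 85, 89, 121, 159, 175, 177, 176, 170, 147, 117, 115, 128, 131, 126, 110, 95, 104, 119, 126, 128]
start 5 [131, 130, 132, 135, 147, 166, 175, 176, 176, 176, 176, 177, 177, 177, 177, 177, 177, 174, 156, 110, 79, 103, 118, 123, 127, 124, 119, 122, 132, 145, 153, 157, 158, 160, 160, 163, 164, 158, 153, 151, 146, 140, 127, 103, 75, 51, 39, 48, 77, 105, 123, 128, 132, 132, 132, 135, 144, 146, 133, 136, 154, 153, 122, 107, 121, 129, 130, 114, 90, 90, 111, 122, 128, 130]
start -6 [130, 131, 129, 129, 129, 134, 150, 168, 174, 177, 176, 176, 176, 176, 176, 177, 177, 177, 175, 161, 121, 83, 96, 114, 121, 124, 121, 122, 133, 145, 152, 152, 149, 149, 151, 149, 149, 151, 155, 158, 159, 159, 158, 153, 141, 122, 94, 61,
[... 539 characters left out ...]
122, 123, 123, 124, 124, 127, 145, 170, 180, 181, 181, 182, 182, 183, 183, 184, 183, 184, 183, 171, 139, 133, 162, 166, 157, 162, 170, 166, 163, 165, 164, 163, 159, 157, 159, 160, 157, 151, 142, 143, 152, 156, 157, 159, 165, 174, 170, 159, 148, 134, 139, 159, 158, 127, 111, 121, 126, 125, 111, 90, 93, 116, 127, 131, 135]
now -6 [130, 129, 128, 128, 127, 126, 119, 117, 122, 124, 124, 122, 122, 122, 123, 124, 141, 165, 178, 181, 182, 182, 182, 182, 182, 182, 183, 182, 183, 178, 160, 137, 150, 159, 157, 158, 166, 169, 166, 161, 160, 158, 153, 152, 152, 149, 143, 146, 149, 152, 154, 157, 157, 157, 158, 161, 162, 155, 158, 147, 137, 152, 158, 132, 110, 119, 130, 134, 127, 111, 102, 111, 120, 124]
```

```bash
cat > jaw.py <<'E'
from h import *
def rect(n,im,z):  # metric ortho view at height z in stand frame, 0.25 mm/px, x:-60..90 (stand y), rows stand x -30..30
    a=np.radians(84.8); ey=np.array([np.cos(a),np.sin(a)]); ex=np.array([np.sin(a),-np.cos(a)])
    ys,xs=np.meshgrid(np.arange(-60,90,.25),np.arange(-30,30,.25))
    W=np.array([.504,.2203])+(ys[...,None]*ey+xs[...,None]*ex)/1000
    P=np.concatenate([W,np.full(W.shape[:2]+(1,),z)],2)
    uv=proj(n,P.reshape(-1,3)).reshape(ys.shape+(2,)).astype(np.float32)
    return cv2.cvtColor(cv2.remap(np.ascontiguousarray(im),uv[...,0],uv[...,1],cv2.INTER_CUBIC),cv2.COLOR_RGB2GRAY)
def meas():
    out={}
    for n in('top','side'):
        i0=cv2.imread(f'pics/{n}0.png')[:,:,::-1]; i1=ctrl.capture(n)
        A=rect(n,i0,.045);B=rect(n,i1,.045)
        T=A[48:192,(36+60)*4:(64+60)*4]  # jaw block, stand x -18..18, y 36..64
        r=cv2.matchTemplate(B,T,cv2.TM_CCOEFF_NORMED); _,m,_,(c,rw)=cv2.minMaxLoc(r)
        print(n,'jaw travel mm',((36+60)*4-c)/4,'lateral',(rw-48)/4,'score',round(m,3))
        bp=rect(n,i1,.039); print(n,'profile(stand y -60..60 per 2mm)',bp[112:128].mean(0)[0:480:8].astype(int).tolist())
E
python3 -c "from jaw import *;meas()"
```

```text
top jaw travel mm 20.25 lateral -0.5 score 0.971
top profile(stand y -60..60 per 2mm) [133, 127, 117, 124, 158, 178, 183, 182, 177, 168, 164, 167, 161, 155, 154, 152, 148, 146, 145, 142, 145, 154, 161, 164, 164, 163, 161, 162, 166, 169, 150, 116, 115, 148, 154, 137, 149, 176, 182, 173, 136, 76, 39, 40, 47, 46, 44, 43, 42, 40, 43, 56, 71, 77, 77, 77, 78, 80, 92, 106]
side jaw travel mm -20.25 lateral -0.75 score 0.603
side profile(stand y -60..60 per 2mm) [71, 49, 41, 41, 43, 42, 43, 45, 44, 47, 51, 50, 44, 38, 33, 34, 34, 32, 33, 34, 38, 34, 28, 54, 99, 123, 125, 124, 124, 124, 123, 124, 123, 123, 123, 124, 124, 123, 123, 122, 123, 122, 123, 125, 123, 123, 124, 121, 124, 123, 122, 123, 122, 122, 123, 119, 119, 117, 118, 114]
```

```bash
python3 - <<'E'
from jaw import *
for f in('top0','t3'):
    im=cv2.imread(f'pics/{f}.png')[:,:,::-1]
    for z in(.045,.039):
      R=rect('top',im,z).astype(float)
      for lo,hi in((-15,-8),(8,15)):
        p=R[(lo+30)*4:(hi+30)*4].mean(0); g=np.gradient(cv2.GaussianBlur(p[None],(0,0),3)[0])
        y=np.arange(-60,90,.25); k=[i for i in range(2,len(g)-2) if abs(g[i])>=max(abs(g[i-2:i+3])) and abs(g[i])>1.2]
        print(f,z,(lo,hi),[(y[i],round(g[i],1)) for i in k])
E
```

```text
top0 0.045 (-15, -8) [(np.float64(-58.25), np.float64(-1.7)), (np.float64(-54.0), np.float64(3.7)), (np.float64(-49.5), np.float64(-1.8)), (np.float64(-41.75), np.float64(-1.4)), (np.float64(-26.5), np.float64(-3.6)), (np.float64(-17.5), np.float64(3.2)), (np.float64(11.0), np.float64(-1.3)), (np.float64(26.5), np.float64(-2.8)), (np.float64(30.5), np.float64(5.6)), (np.float64(58.5), np.float64(-2.3))]
top0 0.045 (8, 15) [(np.float64(-57.5), np.float64(-1.5)), (np.float64(-53.75), np.float64(3.6)), (np.float64(-49.25), np.float64(-1.3)), (np.float64(-42.75), np.float64(-2.2)), (np.float64(-26.25), np.float64(-3.6)), (np.float64(-20.25), np.float64(3.7)), (np.float64(14.75), np.float64(-1.4)), (np.float64(26.75), np.float64(-2.3)), (np.float64(31.0), np.float64(5.4)), (np.float64(58.25), np.float64(-2.4))]
top0 0.039 (-15, -8) [(np.float64(-57.25), np.float64(-1.7)), (np.float64(-53.0), np.float64(3.7)), (np.float64(-48.5), np.float64(-1.8)), (np.float64(-44.75), np.float64(1.2)), (np.float64(-40.75), np.float64(-1.4)), (np.float64(-25.5), np.float64(-3.5)), (np.float64(-16.25), np.f
[... 955 characters left out ...]
t64(3.7)), (np.float64(-49.25), np.float64(-1.4)), (np.float64(7.25), np.float64(-1.9)), (np.float64(11.0), np.float64(3.2)), (np.float64(38.0), np.float64(-2.8))]
t3 0.039 (-15, -8) [(np.float64(-57.25), np.float64(-1.2)), (np.float64(-53.0), np.float64(3.7)), (np.float64(-48.5), np.float64(-2.0)), (np.float64(-44.5), np.float64(1.5)), (np.float64(8.5), np.float64(-3.2)), (np.float64(12.5), np.float64(3.7)), (np.float64(38.75), np.float64(-3.0))]
t3 0.039 (8, 15) [(np.float64(-56.75), np.float64(-1.6)), (np.float64(-52.75), np.float64(3.8)), (np.float64(-48.5), np.float64(-1.4)), (np.float64(8.5), np.float64(-1.9)), (np.float64(12.25), np.float64(3.2)), (np.float64(39.5), np.float64(-2.9))]
```

At the start the jaw gap measured 73 mm, so the jaw was already about 3 mm in. Now it measures 53.4 mm between the jaws, with the 52 mm square touching both and a 17 N stop, so it is held. Next is the watch.

```bash
c="python3 -m crank"
$c '[{"claw":-1,"x":0,"y":0,"z":0,"ax":0,"ay":0,"az":0.136},{"claw":-1,"x":0,"y":0,"z":0,"ax":0,"ay":0,"az":0.136},{"claw":0.35,"x":-0.0463,"y":0.0049,"z":0,"ax":0,"ay":0,"az":0},{"claw":0.35,"x":-0.0463,"y":0.0049,"z":0,"ax":0,"ay":0,"az":0},{"claw":0.35,"x":-0.0463,"y":0.0049,"z":0,"ax":0,"ay":0,"az":0}]'>/dev/null
$c '[{"claw":0.35,"x":-0.0463,"y":0.0049,"z":0,"ax":0,"ay":0,"az":0},{"claw":0.35,"x":-0.0463,"y":0.0049,"z":0,"ax":0,"ay":0,"az":0},{"claw":0.35,"x":-0.0463,"y":0.0049,"z":0,"ax":0,"ay":0,"az":0},{"claw":0.35,"x":0,"y":0,"z":0.04,"ax":0,"ay":0,"az":0},{"claw":0.35,"x":0,"y":0,"z":0.03,"ax":0,"ay":0,"az":0}]'>/dev/null
$c '[{"claw":0.35,"x":0,"y":0,"z":0,"ax":0,"ay":0,"az":0},{"claw":0.35,"x":0,"y":0,"z":0,"ax":0,"ay":0,"az":0},{"claw":0.35,"x":0,"y":0,"z":0,"ax":0,"ay":0,"az":0}]'
python3 -c "from h import *;go(.4452,.0558,.0052,69.2)"
```

```text
time: 36.15
position: [0.4435, 0.0523, 0.0353]
ee_rot: [3.14, -0.0, 1.209]
wrist_force: [-0.8, 0.9, 0.4]
finger_gap: 0.0633
finger_force: 0.0
t 36.1 pos [443.5  52.3  35.3] rpy [179.9  -0.   69.2] gap 63.3 F [-0.8  0.9  0.4] ff 0.0 j6 0.23
az 0.001  tool shift mm [ 3.8  0.3 30.1]
```

```bash
c="python3 -m crank"
$c '[{"claw":0.35,"x":0.004,"y":0,"z":0.015,"ax":0,"ay":0,"az":0},{"claw":0.35,"x":0,"y":0,"z":0.01,"ax":0,"ay":0,"az":0},{"claw":0.35,"x":0,"y":0,"z":0.004,"ax":0,"ay":0,"az":0},{"claw":0.35,"x":0,"y":0,"z":0,"ax":0,"ay":0,"az":0},{"claw":0.35,"x":0,"y":0,"z":0,"ax":0,"ay":0,"az":0}]'
$c '[{"claw":-1,"x":0,"y":0,"z":0,"ax":0,"ay":0,"az":0},{"claw":-1,"x":0,"y":0,"z":0,"ax":0,"ay":0,"az":0},{"claw":-1,"x":0,"y":0,"z":0,"ax":0,"ay":0,"az":0},{"claw":-1,"x":0,"y":0,"z":0,"ax":0,"ay":0,"az":0},{"claw":-1,"x":0,"y":0,"z":0,"ax":0,"ay":0,"az":0}]' 15
python3 -c "from h import *;go(.66,-.012,.15,99.7)"
```

```text
time: 36.65
position: [0.4446, 0.0562, 0.0057]
ee_rot: [3.141, -0.0, 1.208]
wrist_force: [1.1, -0.6, 1.1]
finger_gap: 0.0636
finger_force: 0.0
time: 37.15
position: [0.4446, 0.0561, 0.0056]
ee_rot: [3.141, -0.0, 1.208]
wrist_force: [-0.5, 0.1, 1.4]
finger_gap: 0.0437
finger_force: 15.0
t 37.1 pos [444.6  56.1   5.6] rpy [180.   -0.   69.2] gap 43.7 F [-0.5  0.1  1.4] ff 15.0 j6 0.23
az -0.532  tool shift mm [-103.4  200.8 -144.4]
```

```bash
c="python3 -m crank"
$c '[{"claw":-1,"x":0,"y":0,"z":-0.01,"ax":0,"ay":0,"az":0},{"claw":-1,"x":0,"y":0,"z":-0.02,"ax":0,"ay":0,"az":0},{"claw":-1,"x":0,"y":0,"z":-0.03,"ax":0,"ay":0,"az":0},{"claw":-1,"x":0,"y":0,"z":-0.02,"ax":0,"ay":0,"az":0}]' 20
$c '[{"claw":-1,"x":0,"y":0,"z":0,"ax":0,"ay":0,"az":-0.133},{"claw":-1,"x":0,"y":0,"z":0,"ax":0,"ay":0,"az":-0.133},{"claw":-1,"x":0,"y":0,"z":0,"ax":0,"ay":0,"az":-0.133},{"claw":-1,"x":0,"y":0,"z":0,"ax":0,"ay":0,"az":-0.133}]'>/dev/null
$c '[{"claw":-1,"x":-0.0206,"y":0.0394,"z":0,"ax":0,"ay":0,"az":0},{"claw":-1,"x":-0.0206,"y":0.0394,"z":0,"ax":0,"ay":0,"az":0},{"claw":-1,"x":-0.0206,"y":0.0394,"z":0,"ax":0,"ay":0,"az":0},{"claw":-1,"x":-0.0206,"y":0.0394,"z":0,"ax":0,"ay":0,"az":0},{"claw":-1,"x":-0.0206,"y":0.0394,"z":0,"ax":0,"ay":0,"az":0}]'>/dev/null
$c '[{"claw":-1,"x":0,"y":0,"z":0.03,"ax":0,"ay":0,"az":0},{"claw":-1,"x":0,"y":0,"z":0.02,"ax":0,"ay":0,"az":0},{"claw":-1,"x":0,"y":0,"z":0,"ax":0,"ay":0,"az":0},{"claw":-1,"x":0,"y":0,"z":0,"ax":0,"ay":0,"az":0}]'
python3 -c "from h import *;go(.656,-.0125,.0078,99.7)"
```

```text
time: 37.55
position: [0.4446, 0.0562, 0.0872]
ee_rot: [3.14, -0.0, 1.208]
wrist_force: [-0.4, 0.5, -1.3]
finger_gap: 0.043
finger_force: 20.0
time: 38.85
position: [0.6555, -0.0119, 0.0355]
ee_rot: [-3.141, -0.0, 1.741]
wrist_force: [-0.2, -0.2, -0.1]
finger_gap: 0.0428
finger_force: 20.0
t 38.9 pos [655.5 -11.9  35.5] rpy [-180.    -0.    99.7] gap 42.8 F [-0.2 -0.2 -0.1] ff 20.0 j6 -0.36
az 0.000  tool shift mm [-0.7  0.4 27.7]
```

```bash
c="python3 -m crank"
$c '[{"claw":-1,"x":0,"y":0,"z":0.015,"ax":0,"ay":0,"az":0},{"claw":-1,"x":0,"y":0,"z":0.008,"ax":0,"ay":0,"az":0},{"claw":-1,"x":0,"y":0,"z":0.004,"ax":0,"ay":0,"az":0},{"claw":-1,"x":0,"y":0,"z":0,"ax":0,"ay":0,"az":0},{"claw":-1,"x":0,"y":0,"z":0,"ax":0,"ay":0,"az":0}]'
$c '[{"claw":0.3,"x":0,"y":0,"z":0,"ax":0,"ay":0,"az":0},{"claw":0.3,"x":0,"y":0,"z":0,"ax":0,"ay":0,"az":0},{"claw":0.3,"x":0,"y":0,"z":0,"ax":0,"ay":0,"az":0},{"claw":0.3,"x":0,"y":0,"z":0,"ax":0,"ay":0,"az":0}]'
$c '[{"claw":0.3,"x":0,"y":0,"z":-0.03,"ax":0,"ay":0,"az":0},{"claw":0.3,"x":0,"y":0,"z":-0.05,"ax":0,"ay":0,"az":0},{"claw":0.3,"x":0,"y":0,"z":-0.05,"ax":0,"ay":0,"az":0},{"claw":0.3,"x":-0.04,"y":-0.02,"z":-0.02,"ax":0,"ay":0,"az":0},{"claw":0.3,"x":-0.04,"y":-0.02,"z":0,"ax":0,"ay":0,"az":0}]'
$c '[{"claw":0.3,"x":-0.045,"y":-0.02,"z":0,"ax":0,"ay":0,"az":0},{"claw":0.3,"x":-0.045,"y":-0.02,"z":0,"ax":0,"ay":0,"az":0},{"claw":0.3,"x":-0.045,"y":-0.02,"z":0,"ax":0,"ay":0,"az":0},{"claw":0.3,"x":-0.045,"y":0,"z":0,"ax":0,"ay":0,"az":0},{"claw":0.3,"x":-0.045,"y":0,"z":0,"ax":0,"ay":0,"az":0}]'
python3 - <<'E'
from jaw import *
meas()
t=ctrl.capture('top');s=ctrl.capture('side')
# watch: bright blob inside the tray
for n,im,(u0,u1,v0,v1) in(('top',t,(300,350,178,224)),('side',s,(240,300,224,258))):
    R=im[v0:v1,u0:u1].astype(int); m=((R[...,0]>R[...,2])&(R.sum(2)>300)).astype(np.uint8)
    k,l,st,c=cv2.connectedComponentsWithStats(m)
    for i in range(1,k):
        if st[i,4]>40: print(n,'blob',c[i]+[u0,v0],st[i].tolist(), plane(n,c[i]+[u0,v0],.012)*1000)
# cover: change of the base area since the view after placing is judged by difference with the start
d=cv2.absdiff(t,cv2.imread('pics/top0.png')[:,:,::-1].copy()).max(2); print('knob area diff',d[272:291,426:445].mean(),'bottle diff',d[190:216,232:256].mean())
E
```

```text
time: 39.35
position: [0.656, -0.0121, 0.0084]
ee_rot: [3.141, 0.0, 1.74]
wrist_force: [0.1, 0.2, -0.4]
finger_gap: 0.0425
finger_force: 20.0
time: 39.75
position: [0.6559, -0.0121, 0.0084]
ee_rot: [3.141, 0.0, 1.74]
wrist_force: [-0.0, 0.3, 0.4]
finger_gap: 0.0612
finger_force: 0.0
time: 40.25
position: [0.6326, -0.0986, 0.164]
ee_rot: [3.133, 0.005, 1.743]
wrist_force: [0.4, -0.7, -0.3]
finger_gap: 0.0612
finger_force: 0.0
time: 40.75
position: [0.6083, -0.3316, 0.1586]
ee_rot: [3.141, 0.0, 1.74]
wrist_force: [0.7, -0.1, 0.7]
finger_gap: 0.0612
finger_force: 0.0
top jaw travel mm 20.25 lateral -0.25 score 0.977
top profile(stand y -60..60 per 2mm) [137, 130, 118, 126, 159, 178, 183, 183, 179, 171, 167, 169, 165, 163, 163, 162, 157, 154, 152, 150, 152, 159, 163, 164, 163, 161, 160, 161, 165, 167, 149, 114, 114, 147, 152, 136, 148, 175, 182, 171, 134, 74, 42, 46, 53, 54, 51, 50, 49, 48, 51, 64, 78, 85, 86, 86, 86, 90, 101, 113]
side jaw travel mm 20.75 lateral 0.0 score 0.991
side profile(stand y -60..60 per 2mm) [171, 182, 212, 237, 243, 244, 244, 239, 204, 117, 102, 182, 219, 214, 207, 205, 202, 198, 194, 191, 196, 203, 208, 209, 207, 205, 203, 199, 196, 163, 94, 52, 49, 51, 52, 56, 52, 54, 48, 28, 16, 19, 16, 17, 20, 26, 88, 150, 149, 124, 116, 116, 117, 115, 91, 66, 68, 70, 71, 97]
top blob [348.0754717  185.88679245] [46, 0, 4, 22, 53] [686.23022435 -70.71234957  12.        ]
top blob [321.77207977 199.42735043] [11, 11, 27, 22, 351] [656.64847422 -16.31875889  12.        ]
side blob [297.6056338  231.91549296] [55, 0, 5, 22, 71] [604.43497425 -39.63662312  12.        ]
side blob [266.69565217 241.56280193] [14, 5, 27, 23, 414] [656.47598843 -13.18340709  12.        ]
knob area diff 9.476454293628809 bottle diff 5.354166666666667
```

The watch is in the tray: both views put the blob within a few mm of its middle. The side profile shows no gap between the square and the fixed jaw. I'm handing in.

```bash
python3 -c "
from station import ctrl
print(ctrl.job_done())"
```

```text
the job is handed in; nothing more can be done
None
```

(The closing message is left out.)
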